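# Empty the beaker, turn the setter tile against the post, and put the beaker back on it

### The arm

A 6-joint arm with a two-finger parallel gripper is mounted at the origin on the work surface. World frame = base frame: x ahead of the robot, y to its left, z up, the work surface at z = 0. Lengths are in m, angles in degrees, forces in N, time in s.
With the tool pointing down it reaches from about 0.4 to 0.825 m from the base axis. Payload 7 kg.
Tool frame: the origin (TCP) lies midway between the tips of the shut fingers; the grasp point (between the pads) lies 19 mm behind it; z points along the fingers, x is the direction in which the jaws open and shut, and the axes are right-handed (so a half turn about z gives the same grasp; the last joint's range is limited). The gripper opens to 88 mm and grips with 3 to 60 N. Pads are 19 mm wide; open, the fingers measure 130 mm over their backs; the gripper's body (78 mm by 193 mm) begins 47 mm behind the grasp point.
Start: joints at [80.965, 20.546, 0.682, 0, -70.136, -16.507], TCP at [0.291, 0.609, 0.227] pointing down, gripper open.
Joint ranges: [-176.03, 176.03], [-82.01, 121.73], [-58.28, 71.71], [-173.87, 95.51], [-174.79, -0.11], [-173.66, 173.66]. Speed limits (degrees/s): [136.94, 136.94, 172.46, 180, 180, 180].

### API

Orientations are given as [roll, pitch, yaw] about the fixed x, y, z axes, in that order (R = Rz(yaw) Ry(pitch) Rx(roll)).
In Python, from plant import * gives the robot as it stands. The module is installed in compiled form; this text tells all that it offers.
- The arm moves only by the shell command python3 -m pendant 'ROWS' [OPENING]. ROWS is JSON, a list that holds one entry, the list of rows, each a list of 6 numbers: the shift along the world's x, y, z in mm, then the turn, a rotation vector about the world's x, y, z in degrees. A call has 1 to 10 rows; each row is the pose to reach, as a shift and turn from the pose commanded when the call began; what a row does not reach only later rows make up. A row lasts 1/8 s, in which the tool goes at most 62.5 mm and 10.7 degrees, less where a joint would pass 70% of its speed; a pose out of reach is approached as far as the arm can. A call with a gripper value outside its range is refused whole. OPENING is the closure, from -1 (fully open) to 1 (shut), set as the call begins (- or left out, the last holds). The fingers move at their own pace and stop on an object; the grip force is fixed at half the most. Time passes only in rows, so rows that repeat a pose let the fingers close. It gives the time, the measured TCP pose, the force and the opening at its end, in the units of the state.
- get_obs(): the state, without advancing time (a new reading comes with each control period).
- snapshot(name): name is "scene" or "top"; returns a dict with "pixels" (480x640x3 uint8, red, green, blue), "depth" (480x640 float32, m along the optical axis (not along the pixel's ray), 0 where there is no reading), "fx", "fy", "cx", "cy" (pixels), "pose" (4x4, takes a point from camera to world coordinates). Camera axes: x right, y down, z forward; pixel columns grow to the right and rows downward; lengths in m; the calibration is good to about 2 mm. A picture is of the moment at which its call begins.
- close_job(): hands the job in, once; it reports no verdict.
The state is a dict: "clock": time; "joint_pos": joint angles; "qvel": joint speeds; "tau": joint torques, N m; "tool_pos": TCP position; "orientation": TCP orientation; "force": force on the tool from outside, world axes, zero at the start; "moment": the same for the moment, N m; "opening": finger opening in m.
Only numpy, scipy, OpenCV 4.12 (cv2) and the standard library are available. Lean on these libraries where they do the work, as an engineer would, in place of code of your own. Each camera call takes 0.05 s, during which the arm holds its last target. There are 200 camera calls.

### The job

The terracotta beaker on the square tile still holds three white milling balls: tip them all out into the grey tray, then stand the empty beaker upright on the round cork mat and let go of it. Next push the tile against the board's fixed steel post so that it pivots round the post by a quarter turn, counter-clockwise seen from above, and ends flat on the board with its blue edge squarely facing the orange line. Finally stand the beaker upright in the middle of the tile; never let it fall, and leave the other things on the table alone.

Things in the scene. Friction and masses are not known exactly. Their poses are not given: they have to be found in the camera images.
- board: fixed grey board 280 (x) x 300 (y) x 8 mm on the table; origin at the centre of its underside, z up. An orange painted line runs along its +x edge. The tile slides on its top face, 8 mm above the table
- line_mid (a point): middle of the orange line (260 x 10 mm, painted flat on the board's top along its y, 128 mm to the +x side of the board's centre)
- post: fixed steel post 16 mm in diameter, 36 mm tall; origin on its axis at the board's top. It stands 12 mm in +x and 50 mm in +y from the board's centre, up to 14 mm beyond the tile's +x face and 20 to 48 mm to +y of that face's middle. Pushed on its -x face 32 mm to -y of the middle, the tile meets the post and turns counter-clockwise while the post slides to the middle of its +x face
- tile: loose square cream clay tile 100 x 100 x 20 mm, about 0.36 kg, flat on the board; too wide to grip, slides when pushed with 1 to 4 N and stays where it is left. Origin at the centre of its underside, z up. Blue edge: its -y side. It starts within 0.1 rad of the board's yaw (blue edge to the board's -y) and must end at board yaw + a quarter turn (blue edge to the board's +x)
- tile_blue (a point): middle of the tile's blue edge, at its top (50 mm from the tile's centre in its -y). From about 0.5 rad of turn on, a push on the opposite (+y) face, 34 mm to the -x side of its middle, turns the tile further, about a point near the post (some 45 mm from the tile's centre in its +x)
- cup_center (a point): terracotta beaker, a plain round cup without handle, 80 mm tall, outside diameter 56 mm at the foot and 68 mm at the rim, walls 4 mm, floor 5 mm, about 0.17 kg; this point is on its axis half-way up (40 mm above its foot; diameter there 62 mm), z along its axis towards the mouth. Starts upright near the middle of the tile
- ball0_center (a point): white ceramic milling ball, 20 mm in diameter, 15 g, at the start in the beaker; its centre
- ball1_center (a point): second milling ball, the same
- ball2_center (a point): third milling ball, the same
- tray: fixed grey open tray 200 (x) x 150 (y) x 35 mm high, walls and floor 5 mm; origin at the centre of its underside. It and the mat may have changed places
- mat: fixed round cork mat 110 mm in diameter, 5 mm thick, on the table; origin at the centre of its underside
- glaze_jar_c (a point): closed glaze jar with blue lid, 64 mm across, 85 mm high, at the far side; its centre
- bowl_c (a point): blue ceramic bowl, 110 mm across, 45 mm high, at the far side; its centre
- brush_c (a point): brush about 170 mm long lying at the right; its middle
- wood_rib_c (a point): flat wooden rib 100 x 55 x 8 mm lying at the right; its centre
- trim_tool_c (a point): trimming tool, 155 mm long, wooden handle 12 mm thick, lying at the far side; its middle
- kiln_prop_c (a point): cream upright cylinder (kiln prop) 36 mm across, 60 mm high, at the left; its centre
- mug_c (a point): white mug 76 mm across, 85 mm high, with a handle, at the left; its centre
Mind the look-alikes: they are no part of the job. What is shaped like the tile but red is not meant.

How it is judged:
By the outcome, as a careful person would: the job done as asked, in the order asked, and still so for the second after the job is handed in, with the robot touching nothing.
It also fails if it takes over 72 s, if anything falls off the work surface, if the arm or the gripper's body presses on something with over 40 N, if the wrist force passes 120 N, or if a joint passes its speed limit or range.

## Working session

There is one attempt and no reset: what is moved stays moved. The work goes in short steps, Python scripts to look and compute and a shell command to move; the robot and the scene stay as the last step left them, time stands still between calls to the robot, and variables do not carry over. Pictures are saved under pics/ and viewed, about 8 in all and at most 12, crops included, and the job is handed in when it is done.

```bash
mkdir -p pics
python3 - <<'E'
from plant import *
import cv2,numpy as np,pickle
s=get_obs();print({k:np.round(v,3) for k,v in s.items()})
d={n:snapshot(n) for n in("scene","top")}
pickle.dump(d,open('s0.pkl','wb'))
for n in d:
    cv2.imwrite(f'pics/{n}0.png',d[n]['pixels'][...,::-1]);print(n,d[n]['fx'],d[n]['cx'],d[n]['cy'],np.round(d[n]['pose'],3).tolist())
E
```

```text
{'clock': np.float64(0.0), 'joint_pos': array([ 8.0966e+01,  2.0590e+01,  6.3300e-01, -2.0000e-02, -7.0138e+01,
       -1.6506e+01]), 'qvel': array([ 0.064,  0.   , -0.043,  0.166,  0.035, -0.044]), 'tau': array([ 1.0000e-03, -5.8271e+01,  2.9307e+01,  6.9970e+00,  7.0000e-03,
       -0.0000e+00]), 'tool_pos': array([0.291, 0.609, 0.226]), 'orientation': array([-1.79991e+02, -9.60000e-02, -1.15546e+02]), 'force': array([ 0.4  ,  0.325, -0.976]), 'moment': array([ 0.052, -0.007,  0.012]), 'opening': np.float64(0.088)}
scene 613.9045622963591 325.4797315682407 243.05959053967987 [[0.766, 0.547, -0.338, 1.153], [0.643, -0.659, 0.389, -0.695], [-0.01, -0.516, -0.857, 1.599], [0.0, 0.0, 0.0, 1.0]]
top 507.3906878672561 323.7994083275591 242.11163704949914 [[0.027, -0.983, 0.183, 0.319], [-1.0, -0.029, -0.007, 0.015], [0.012, -0.183, -0.983, 1.312], [0.0, 0.0, 0.0, 1.0]]
```

View pics/top0.png

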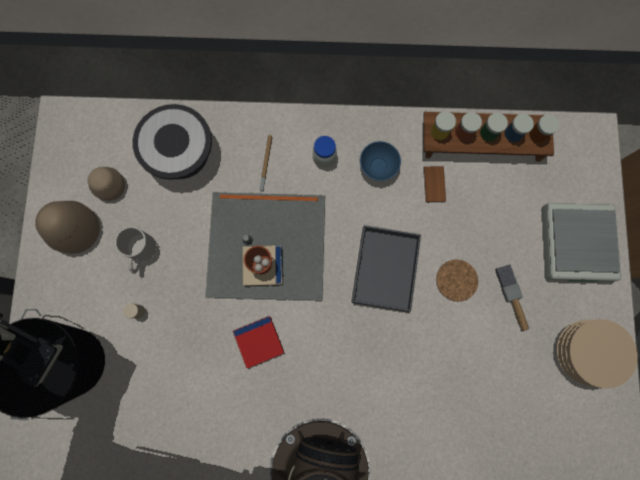

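View pics/scene0.png

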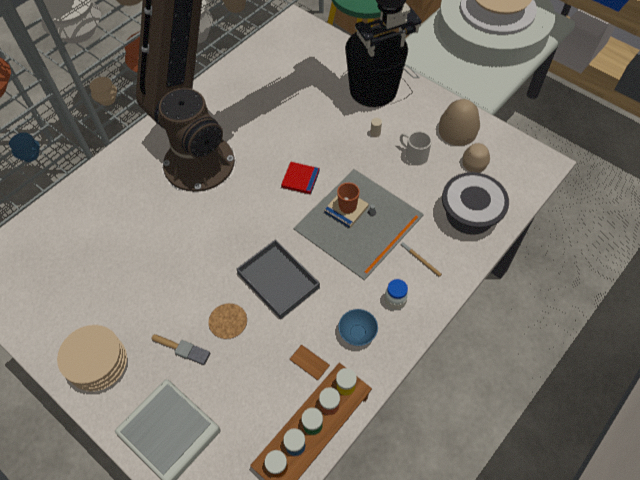

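The top view shows the beaker with balls at (259,262) on the tile, the post at (247,239), the orange line from (220,197) to (318,200), the tray at (387,268) and the mat at (457,280). The red decoy is at (259,342). The scene view agrees. Next I measure these.

```bash
cat > h.py <<'E'
import numpy as np,cv2,pickle
def ray(c,uv,z):
    uv=np.atleast_2d(np.asarray(uv,float));P=c['pose']
    d=np.c_[(uv[:,0]-c['cx'])/c['fx'],(uv[:,1]-c['cy'])/c['fy'],np.ones(len(uv))]@P[:3,:3].T
    o=P[:3,3];return (o+d*((z-o[2])/d[:,2])[:,None])[:,:2]
def cloud(c):
    v,u=np.mgrid[:480,:640];Z=c['depth'];p=np.stack([(u-c['cx'])/c['fx']*Z,(v-c['cy'])/c['fy']*Z,Z],-1)
    return p@c['pose'][:3,:3].T+c['pose'][:3,3]
def mask(c,lo,hi,box=None):
    m=cv2.inRange(cv2.cvtColor(c['pixels'],cv2.COLOR_RGB2HSV),np.array(lo),np.array(hi))
    if box:
        k=np.zeros_like(m);x0,y0,x1,y1=box;k[y0:y1,x0:x1]=255;m&=k
    return m
def big(m):
    cs,_=cv2.findContours(m,cv2.RETR_EXTERNAL,cv2.CHAIN_APPROX_NONE);return max(cs,key=cv2.contourArea)[:,0]
def rect(c,cont,z):
    w=ray(c,cont,z)*1000;return cv2.minAreaRect(w.astype(np.float32))
E
python3 - <<'E'
from h import *
d=pickle.load(open('s0.pkl','rb'));t=d['top'];s=d['scene']
hsv=cv2.cvtColor(t['pixels'],cv2.COLOR_RGB2HSV);W=cloud(t)
for n,(u,v) in dict(board=(225,270),line=(270,198),tile=(250,282),blue=(280,265),post=(247,239),cupwall=(259,250),ball=(262,264),tray=(387,268),traywall=(358,270),mat=(457,280),table=(340,350)).items(): print(n,hsv[v,u],np.round(W[v,u]*1000))
W2=cloud(s)
for n,(u,v) in dict(tile=(362,210),post=(372,211),cup=(348,200),rim=(348,185)).items(): print(n,cv2.cvtColor(s['pixels'],cv2.COLOR_RGB2HSV)[v,u],np.round(W2[v,u]*1000))
im=np.vstack([cv2.resize(t['pixels'][185:305,200:330],None,fx=5,fy=5,interpolation=3)[:,:,::-1]]);cv2.imwrite('pics/crop1.png',im)
E
```

```text
board [45 11 89] [482. 259.   7.]
line [ 11 176 139] [677. 152.   7.]
tile [ 20  59 156] [450. 191.  25.]
blue [107 105  92] [496. 116.  29.]
post [ 75  10 100] [557. 201.  45.]
cupwall [  8 156  49] [525. 166.  75.]
ball [ 13  45 108] [494. 160.  46.]
tray [110  10  77] [ 500. -161.    0.]
traywall [105   9  59] [488. -83.  31.]
mat [ 14 115 113] [ 473. -341.    8.]
table [ 19  20 142] [287. -43.  -1.]
tile [ 20  71 166] [545. 180.  30.]
post [50 23 66] [568. 201.  23.]
cup [ 10 169 131] [518. 142. 101.]
rim [  9 178  79] [485. 182. 105.]
```

View pics/crop1.png

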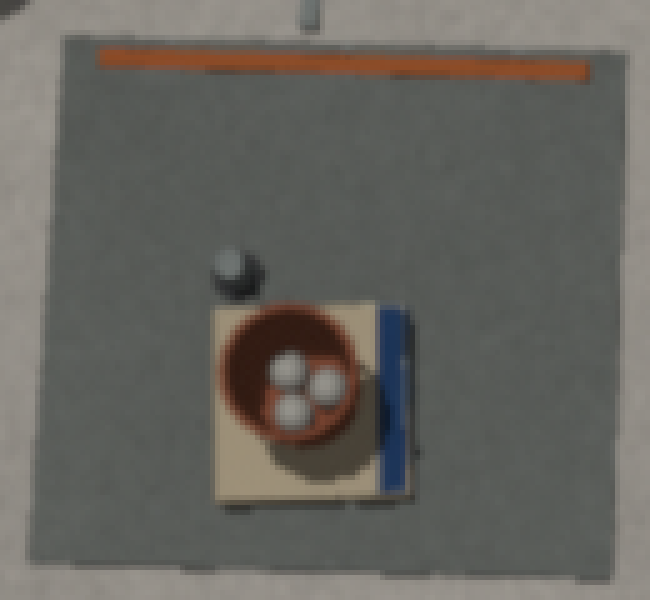

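The crop shows the rim centre at crop (290,373), which is full-frame (258,260). It holds three balls. The post top is at crop (230,263), and the blue edge is on the -y side.

```bash
cat > meas.py <<'E'
from h import *
def tile(t,z=.028):
    a=mask(t,(15,40,110),(30,120,255),(200,185,335,305))|mask(t,(103,80,50),(125,255,255),(200,185,335,305))
    a=cv2.morphologyEx(a,cv2.MORPH_CLOSE,np.ones((3,3)));return rect(t,big(a),z)
def blue(t,z=.028): return rect(t,big(mask(t,(103,110,50),(125,255,255),(200,185,335,305))),z)
def cup(t,z,box):
    m=mask(t,(0,110,25),(14,255,255),box);c=big(cv2.morphologyEx(m,cv2.MORPH_CLOSE,np.ones((5,5))))
    return cv2.minEnclosingCircle((ray(t,c,z)*1000).astype(np.float32)),cv2.minAreaRect(c.astype(np.float32))
E
python3 - <<'E'
from meas import *
d=pickle.load(open('s0.pkl','rb'));t=d['top'];s=d['scene'];f=lambda r:[np.round(x,1) for x in r]
print('tile',f(tile(t)));print('blue',f(blue(t)))
print('line',f(rect(t,big(mask(t,(5,140,90),(15,255,255),(200,185,335,205))),.008)))
sl=mask(s,(5,150,120),(17,255,255),(350,205,430,280));print('line s',f(rect(s,big(sl),.008)))
m=mask(t,(20,0,60),(90,25,115),(200,185,335,305));print('board',f(rect(t,big(m),.008)))
print('cup',cup(t,.108,(235,240,278,285)))
c=big(cv2.morphologyEx(mask(s,(0,110,25),(14,255,255),(330,175,362,216)),3,np.ones((5,5))));print('cup s contour',c.min(0),c.max(0),np.round(ray(s,[[347.5,187]],.108)*1000))
print('post top',ray(t,[[246,237.6]],.044)*1000, 's',ray(s,[[372,209]],.044)*1000)
mt=big(mask(t,(8,70,60),(20,255,200),(430,250,485,310)));print('mat',cv2.minEnclosingCircle((ray(t,mt,.005)*1000).astype(np.float32)))
mt=big(mask(s,(6,70,60),(20,255,220),(200,295,255,345)));print('mat s',cv2.minEnclosingCircle((ray(s,mt,.005)*1000).astype(np.float32)))
tr=big(mask(t,(0,0,0),(180,40,100),(345,220,430,318)));print('tray',f(rect(t,tr,.03)))
W=cloud(t)*1000
for n,box in dict(jar=(310,130,342,172),bowl=(355,135,405,185),mug=(110,222,150,272),prop=(120,298,145,325),tool=(255,130,275,192)).items():
    x0,y0,x1,y1=box;w=W[y0:y1,x0:x1].reshape(-1,3);w=w[w[:,2]>14];print(n,np.round(w.min(0)),np.round(w.max(0)))
E
```

```text
tile [array([494.7, 164.2]), array([ 97.7, 100. ]), np.float64(1.7)]
blue [array([497.2, 121.4]), array([90.2, 10.2]), np.float64(2.5)]
line [array([678.6, 156.1]), array([  8.6, 257.6]), np.float64(0.1)]
line s [array([679.1, 154.6]), array([  9.2, 258.1]), np.float64(0.0)]
board [array([549. , 156.1]), array([282.1, 300. ]), np.float64(0.0)]
cup (((495.7975769042969, 162.824462890625), 35.21348190307617), ((257.5, 259.5), (27.0, 27.0), 90.0))
cup s contour [337 183] [358 213] [[490. 174.]]
post top [[561.27353345 204.30445048]] s [[571.02061704 194.74302076]]
mat ((473.6481018066406, -341.41131591796875), 54.100860595703125)
mat s ((475.1695861816406, -342.94677734375), 54.47969436645508)
tray [array([ 494.7, -154.2]), array([152.3, 205.7]), np.float64(82.5)]
jar [319. -20.  14.] [ 826.   44. 1312.]
bowl [ 319. -188.   14.] [ 831.   15. 1312.]
mug [319.  15.  14.] [ 572.  520. 1312.]
prop [319.  15.  14.] [ 386.  493. 1312.]
tool [319.  15.  14.] [ 848.  178. 1312.]
```

Everything matches the given sizes. The board is at (551,155) with yaw ≈0, the post at about (562,205), and the tile at (495,164) with yaw ≈2°. The cup axis is at (496,163), the tray at (495,-154) with yaw -7.5°, and the mat at (474,-342). I'll grip the beaker from the side with a near-horizontal tool, so rolling the tool about its axis pours it with the mouth clear.

```bash
cat > go.py <<'E'
# usage: go.py x y z(mm, grasp point) az tilt roll [tcp]: prints shift/turn from measured pose
import sys,numpy as np
from scipy.spatial.transform import Rotation as R
from plant import get_obs
def target(az,tilt,roll,flip=0):
    a,t=np.radians([az,tilt]);z=np.array([np.cos(t)*np.cos(a),np.cos(t)*np.sin(a),-np.sin(t)])
    x=np.array([np.sin(a),-np.cos(a),0]);x=-x if flip else x
    return R.from_rotvec(z*np.radians(roll))*R.from_matrix(np.c_[x,np.cross(z,x),z])
x,y,z,az,tilt,roll=map(float,sys.argv[1:7]);T=target(az,tilt,roll);off=0 if len(sys.argv)>7 else 19
s=get_obs();C=R.from_euler('xyz',s['orientation'],degrees=True)
p=np.array([x,y,z])+off*T.as_matrix()[:,2]
print('t',round(float(s['clock']),2),'q',np.round(s['joint_pos'],0),'op',round(float(s['opening']),4),'F',np.round(s['force'],1))
print('shift',np.round(p-s['tool_pos']*1000,1),'turn',np.round((T*C.inv()).as_rotvec(degrees=True),2))
print('grasp now',np.round(s['tool_pos']*1000-19*C.as_matrix()[:,2],1),'x',np.round(C.as_matrix()[:,0],3),'z',np.round(C.as_matrix()[:,2],3))
E
python3 go.py 386 265 130 -43 20 0; python3 go.py 386 265 130 -55 20 0
```

```text
t 0.1 q [ 81.  21.   1.  -0. -70. -17.] op 0.0878 F [ 0.5 -0.2 -0.6]
shift [ 108.2 -355.8 -102.2] turn [-39.49 -58.08 -15.17]
grasp now [290.9 608.7 244.7] x [-0.431 -0.902  0.001] z [-0.001 -0.001 -1.   ]
t 0.1 q [ 81.  21.   1.  -0. -70. -17.] op 0.0878 F [ 0.5 -0.2 -0.6]
shift [ 105.4 -358.3 -102.2] turn [-45.64 -53.98 -25.61]
grasp now [290.9 608.7 244.7] x [-0.431 -0.902  0.001] z [-0.001 -0.001 -1.   ]
```

```bash
python3 -m pendant '[[[40,-120,40,-12,-14,-6],[70,-240,20,-23,-27,-13],[105,-300,0,-34,-40,-19],[105,-340,-20,-45,-54,-25.6],[105,-358,-40,-45.6,-54,-25.6],[105,-358,-40,-45.6,-54,-25.6],[105,-358,-40,-45.6,-54,-25.6],[105,-358,-40,-45.6,-54,-25.6],[105,-358,-40,-45.6,-54,-25.6]]]' -1; python3 go.py 386 265 130 -55 20 0
```

```text
clock: 1.23
tool_pos: [0.3961, 0.2519, 0.1866]
orientation: [-110.3, 0.0, -144.8]
force: [0.5, -0.6, 0.4]
opening: 0.0875
t 1.23 q [ 86.  30. -42.  36. -84. -78.] op 0.0875 F [ 0.5 -0.6  0.4]
shift [  0.2  -1.6 -63.1] turn [-0.22 -0.13 -0.19]
grasp now [385.8 266.5 193.1] x [-0.817 -0.576 -0.   ] z [ 0.541 -0.767 -0.346]
```

```bash
python3 -m pendant '[[[47,-14,-60,0,0,0],[47,-14,-63,0,0,0],[47,-14,-63,0,0,0]]]'; python3 go.py 496 163 91 -55 20 0
```

```text
clock: 1.6
tool_pos: [0.4434, 0.237, 0.1248]
orientation: [-110.2, 0.2, -144.9]
force: [-0.5, 0.1, -0.8]
opening: 0.0877
t 1.6 q [ 79.  36. -44.  43. -77. -83.] op 0.0877 F [-0.5  0.1 -0.8]
shift [ 62.9 -88.7 -40.3] turn [-0.25  0.02 -0.06]
grasp now [433.1 251.6 131.3] x [-0.819 -0.574 -0.003] z [ 0.54  -0.768 -0.345]
```

```bash
python3 -m pendant '[[[21,-29,-13,0,0,0],[42,-59,-27,0,0,0],[55,-78,-35,0,0,0],[63,-89,-40,0,0,0],[63,-89,-40,0,0,0],[63,-89,-40,0,0,0]]]'; python3 go.py 496 163 91 -55 20 0; python3 -m pendant '[[[0,0,0,0,0,0],[0,0,0,0,0,0],[0,0,0,0,0,0],[0,0,0,0,0,0],[0,0,0,0,0,0]]]' 1
```

```text
clock: 2.35
tool_pos: [0.5062, 0.1495, 0.0848]
orientation: [-110.1, 0.2, -144.8]
force: [-0.2, 0.1, 0.5]
opening: 0.0875
t 2.35 q [ 66.  37. -53.  59. -70. -91.] op 0.0875 F [-0.2  0.1  0.5]
shift [ 0.  -1.2 -0.3] turn [-0.22  0.11 -0.18]
grasp now [495.9 164.1  91.3] x [-0.817 -0.576 -0.004] z [ 0.542 -0.767 -0.344]
clock: 2.98
tool_pos: [0.5063, 0.1484, 0.0838]
orientation: [-110.0, 0.1, -144.9]
force: [1.3, 2.7, 2.5]
opening: 0.0653
```

Gripped: the opening is 65.3 mm against an expected 65.4. I lift and carry it to the tray.

```bash
python3 -m pendant '[[[0,0,15,0,0,0],[0,0,40,0,0,0],[0,0,70,0,0,0],[0,0,90,0,0,0],[0,0,90,0,0,0]]]'; python3 go.py 545 -154 150 -75 20 0;python3 go.py 545 -154 130 -75 20 120
```

```text
clock: 3.6
tool_pos: [0.506, 0.1481, 0.1744]
orientation: [-110.1, 0.2, -144.9]
force: [0.2, -0.7, -2.8]
opening: 0.0651
t 3.6 q [ 67.  28. -52.  55. -76. -81.] op 0.0651 F [ 0.2 -0.7 -2.8]
shift [  43.6 -319.3  -30.9] turn [ -0.19   0.11 -20.1 ]
grasp now [495.7 162.7 181. ] x [-0.818 -0.575 -0.003] z [ 0.541 -0.768 -0.344]
t 3.6 q [ 67.  28. -52.  55. -76. -81.] op 0.0651 F [ 0.2 -0.7 -2.8]
shift [  43.6 -319.3  -50.9] turn [  48.92 -104.7   -54.04]
grasp now [495.7 162.7 181. ] x [-0.818 -0.575 -0.003] z [ 0.541 -0.768 -0.344]
```

```bash
python3 -m pendant '[[[4,-25,0,0,0,-2],[9,-65,0,0,0,-5],[15,-115,0,0,0,-8],[23,-170,0,0,0,-11],[30,-225,0,0,0,-15],[37,-275,-10,0,0,-18],[42,-305,-20,0,0,-20],[44,-319,-28,0,0,-20],[44,-319,-30,0,0,-20],[44,-319,-30,0,0,-20]]]'; python3 go.py 545 -154 135 -75 20 60;python3 go.py 545 -154 135 -75 20 90;python3 go.py 545 -154 125 -75 20 130
```

```text
clock: 4.85
tool_pos: [0.5587, -0.1666, 0.1447]
orientation: [-110.1, -0.2, -165.5]
force: [0.2, 0.7, -1.3]
opening: 0.0649
t 4.85 q [ 25.  29. -58.  78. -71. -86.] op 0.0649 F [ 0.2  0.7 -1.3]
shift [ -9.1  -4.6 -16.2] turn [ 14.3  -54.76 -20.13]
grasp now [ 554.2 -149.4  151.2] x [-0.968 -0.251  0.004] z [ 0.234 -0.91  -0.343]
t 4.85 q [ 25.  29. -58.  78. -71. -86.] op 0.0649 F [ 0.2  0.7 -1.3]
shift [ -9.1  -4.6 -16.2] turn [ 21.46 -81.99 -30.48]
grasp now [ 554.2 -149.4  151.2] x [-0.968 -0.251  0.004] z [ 0.234 -0.91  -0.343]
t 4.85 q [ 25.  29. -58.  78. -71. -86.] op 0.0649 F [ 0.2  0.7 -1.3]
shift [ -9.1  -4.6 -26.2] turn [  31.02 -118.29  -44.31]
grasp now [ 554.2 -149.4  151.2] x [-0.968 -0.251  0.004] z [ 0.234 -0.91  -0.343]
```

```bash
python3 go.py 556 -160 130 -82 20 60; python3 -m pendant '[[[2,-6,-6,2,-10,-4],[2,-10,-12,5,-20,-9],[2,-12,-18,7,-30,-13],[2,-12,-20,10,-40,-18],[2,-12,-20,13,-48,-22],[2,-12,-20,14,-53,-25],[2,-12,-20,14,-53,-25]]]'; python3 go.py 556 -160 130 -82 20 60
```

```text
t 4.85 q [ 25.  29. -58.  78. -71. -86.] op 0.0649 F [ 0.2  0.7 -1.3]
shift [ -0.2 -11.  -21.2] turn [ 10.98 -55.77 -26.55]
grasp now [ 554.2 -149.4  151.2] x [-0.968 -0.251  0.004] z [ 0.234 -0.91  -0.343]
clock: 5.72
tool_pos: [0.5615, -0.1775, 0.1256]
orientation: [-128.4, 51.9, 158.6]
force: [-1.2, 0.3, -1.0]
opening: 0.065
t 5.72 q [  24.   30.  -56.   75.  -69. -144.] op 0.065 F [-1.2  0.3 -1. ]
shift [-3.  -0.2 -2.1] turn [-2.28 -1.82 -3.13]
grasp now [ 558.3 -160.3  132.8] x [-0.574  0.225 -0.787] z [ 0.169 -0.908 -0.383]
```

j6 is approaching its limit for pouring in this sense. I'll fit a kinematic model from the logged poses so I can choose a reachable pouring pose.

```bash
cat > kin.py <<'E'
import numpy as np
from scipy.spatial.transform import Rotation as R
from scipy.optimize import least_squares
E=lambda ax,a:R.from_euler(ax,a,degrees=True).as_matrix()
LO=np.array([-176.03,-82.01,-58.28,-173.87,-174.79,-173.66]);HI=np.array([176.03,121.73,71.71,95.51,-.11,173.66])
D=[([80.966,20.59,.633,-.02,-70.138,-16.506],[291,609,226],[-179.991,-.096,-115.546]),
([86,30,-42,36,-84,-78],[396.1,251.9,186.6],[-110.3,0,-144.8]),([79,36,-44,43,-77,-83],[443.4,237,124.8],[-110.2,.2,-144.9]),
([66,37,-53,59,-70,-91],[506.2,149.5,84.8],[-110.1,.2,-144.8]),([67,28,-52,55,-76,-81],[506,148.1,174.4],[-110.1,.2,-144.9]),
([25,29,-58,78,-71,-86],[558.7,-166.6,144.7],[-110.1,-.2,-165.5]),([24,30,-56,75,-69,-144],[561.5,-177.5,125.6],[-128.4,51.9,158.6])]
def rot(q,s): return E('z',q[0])@E('y',q[1]-q[2])@E('x',s[0]*q[3])@E('y',-q[4])@E('x',s[1]*q[5])
def basis(q,t):
    p=np.radians(q[1]-q[2]);b=np.radians(q[1]);Z=E('z',q[0])
    return np.c_[Z@[1,0,0],[0,0,1],Z@[np.sin(b),0,np.cos(b)],Z@[np.cos(p),0,-np.sin(p)],Z@[np.sin(p),0,np.cos(p)],t]
def fit():
    best=None
    for s in[(1,1),(1,-1),(-1,1),(-1,-1)]:
        Cs=[rot(q,s).T@E('xyz',o) for q,_,o in D];C=R.from_matrix(Cs).mean();e=max((R.from_matrix(Cs)*C.inv()).magnitude())*57
        if best is None or e<best[0]: best=(e,s,C.as_matrix())
    A=np.vstack([basis(q,E('xyz',o)[:,2]) for q,_,o in D]);b=np.hstack([p for _,p,_ in D])
    A2=np.vstack([A,1e-1*np.eye(6)]);k=np.linalg.lstsq(A2,np.r_[b,np.zeros(6)],rcond=None)[0]
    return best,k,np.abs(A@k-b).max()
(err,S,C),K,PE=fit()
def fk(q): M=rot(q,S)@C;return basis(q,M[:,2])@K,M
def ik(p,M,q0):
    f=lambda q:np.r_[fk(q)[0]-p,200*(R.from_matrix(fk(q)[1]@M.T)).as_rotvec()]
    r=least_squares(f,np.clip(q0,LO+.5,HI-.2),bounds=(LO,HI));return r.x,np.abs(r.fun).max()
if __name__=='__main__':print(err,S,np.round(C,2),np.round(K),PE)
E
python3 kin.py
```

```text
0.9435793061044911 (-1, -1) [[ 0.01 -0.    1.  ]
 [ 0.    1.    0.  ]
 [-1.    0.    0.01]] [114. 214. 467. 328. 181. 486.] 189.42924898966263
```

Run:
```python
import kin,numpy as np
from kin import *
A=np.vstack([kin.basis(q,E('xyz',o)[:,2]) for q,_,o in D]);b=np.hstack([p for _,p,_ in D])
def extra(q):
    b=np.radians(q[1]);Z=E('z',q[0]);w=E('z',q[0])@E('y',q[1]-q[2])@E('x',-q[3])@E('y',-q[4])
    return np.c_[Z@[np.cos(b),0,-np.sin(b)],Z@[0,1,0],w[:,2],w[:,1]]
X=np.vstack([extra(q) for q,_,o in D])
for cols in [[],[0],[1],[2],[3],[0,1],[0,1,2,3]]:
    B=np.c_[A,X[:,cols]];k=np.linalg.lstsq(np.vstack([B,.01*np.eye(B.shape[1])]),np.r_[b,np.zeros(B.shape[1])],rcond=None)[0];r=(B@k-b).reshape(-1,3)
    print(cols,np.round(k),np.round(np.abs(r).max(1)))
```

```text
[] [ 64. 123. 597. 344. 161. 489.] [189.  88.  58.  10.  22.  53.  44.]
[0] [ 43. 133. 597. 339. 159. 489.  28.] [189.  89.  59.   9.  21.  52.  43.]
[1] [ 246.  304.  249.  288.   80.  288. -170.] [24. 49. 21. 31. 20. 55. 49.]
[2] [ 83. 124. 585.   8. 155. 579. 312.] [187.  57.  47.  33.  13.  41.  22.]
[3] [  12.  217.  577.  460.    3.  376. -190.] [2. 2. 4. 4. 2. 3. 4.]
[0, 1] [   9.  438.  228.  230.   48.  276.  332. -178.] [16. 49. 24. 15. 26. 48. 44.]
[0, 1, 2, 3] [  -5.  227.  575.  471.    1.  371.   23.   -1.  -15. -190.] [1. 2. 3. 3. 1. 3. 4.]
```

```bash
python3 - <<'E'
s=open('kin.py').read()
s=s.replace("np.cos(p)],t]","np.cos(p)],t,(Z@E('y',q[1]-q[2])@E('x',-q[3]))[:,1]]").replace("1e-1*np.eye(6)","1e-2*np.eye(7)").replace("np.zeros(6)","np.zeros(7)")
open('kin.py','w').write(s)
E
python3 kin.py
python3 - <<'E'
from kin import *
from plant import get_obs
s=get_obs();q0=s['joint_pos'];Rn=E('xyz',s['orientation']);t,x=Rn[:,2],Rn[:,0]
# cup axis in tool frame: perpendicular to x, t.c=-sin20
ct=np.array([0,np.cos(np.radians(20)),-np.sin(np.radians(20))])
c=Rn@ct
if c[2]<0: ct[1]*=-1; c=Rn@ct
print('cup axis now',c.round(2))
out=[]
for psi in range(-180,180,20):
  for dn in (30,):
    a,d=np.radians([psi,dn]);m=np.array([np.cos(d)*np.cos(a),np.cos(d)*np.sin(a),-np.sin(d)])
    h=np.array([np.cos(a),np.sin(a),0])
    base=R.align_vectors([m],[c])[0].as_matrix()@Rn
    for be in range(0,360,15):
      M=R.from_rotvec(m*np.radians(be)).as_matrix()@base
      g=np.array([495,-154,140.])-60*h
      box=np.array([[i*97,j*39,-k] for i in(-1,1) for j in(-1,1) for k in(47,150)])@M.T+g
      tip=np.array([[i*65,j*10,19] for i in(-1,1) for j in(-1,1)])@M.T+g
      lo=min(box[:,2].min(),tip[:,2].min())
      if lo<40: continue
      q,e=ik(g+19*M[:,2],M,q0)
      if e<3: out.append((np.abs(q-q0).max(),psi,be,round(lo),q.round(),M[:,2].round(2)))
out.sort(key=lambda o:o[0])
for o in out[:12]:print(*o)
E
```

```text
0.9435793061044911 (-1, -1) [[ 0.01 -0.    1.  ]
 [ 0.    1.    0.  ]
 [-1.    0.    0.01]] [  12.  217.  577.  460.    3.  376. -190.] 4.030334428465608
cup axis now [-0.81 -0.02  0.59]
137.57257187216726 -140 225 53 [ -30.   48.   15.  -56. -112.   -6.] [-0.13  0.97 -0.22]
138.68003740595486 -160 225 54 [ -38.   43.    5.  -64. -100.   -7.] [ 0.22  0.95 -0.24]
141.38166763141191 -120 225 51 [ -22.   53.   22.  -48. -123.   -3.] [-0.47  0.86 -0.2 ]
141.46923656735075 -160 240 73 [-37.  34.  -3. -63. -86.  -2.] [ 0.36  0.84 -0.4 ]
143.37622656937836 -140 240 71 [-31.  40.   6. -55. -99.  -1.] [ 0.04  0.92 -0.39]
145.513041093442 -160 255 94 [-36.  25. -12. -63. -72.   2.] [ 0.5   0.68 -0.53]
146.864115528153 -180 240 75 [-43.  28. -14. -72. -73.  -2.] [ 0.64  0.65 -0.42]
147.00837184933366 -180 225 56 [-45.  37.  -7. -72. -88.  -5.] [ 0.54  0.8  -0.25]
147.64834218817498 -120 240 69 [ -23.   45.   14.  -47. -110.    4.] [-0.3   0.88 -0.38]
147.68257020628658 -180 255 95 [-39.  18. -21. -73. -57.  -1.] [ 0.71  0.45 -0.54]
148.82904596178096 -180 285 119 [-18.   5. -33. -74. -13.  -4.] [ 0.77 -0.02 -0.64]
148.94252193285075 -180 270 107 [-31.  10. -28. -74. -37.  -1.] [ 0.75  0.22 -0.62]
```

Run:
```python
from kin import *
from plant import get_obs
s=get_obs();q0=s['joint_pos'];Rn=E('xyz',s['orientation'])
ct=np.array([0,-np.cos(np.radians(20)),-np.sin(np.radians(20))]);c=Rn@ct
for q00 in (q0+[0,0,0,0,0,150],[-10,20,-40,60,-60,40],[0,0,-40,80,-80,0]):
 out=[]
 for psi in range(-180,180,20):
  for dn in (25,):
   for off in (60,20):
    a,d=np.radians([psi,dn]);m=np.array([np.cos(d)*np.cos(a),np.cos(d)*np.sin(a),-np.sin(d)])
    h=np.array([np.cos(a),np.sin(a),0])
    base=R.align_vectors([m],[c])[0].as_matrix()@Rn
    for be in range(0,360,15):
      M=R.from_rotvec(m*np.radians(be)).as_matrix()@base
      g=np.array([495,-154,140.])-off*h
      box=np.array([[i*97,j*39,-k] for i in(-1,1) for j in(-1,1) for k in(47,150)])@M.T+g
      tip=np.array([[i*65,j*10,19] for i in(-1,1) for j in(-1,1)])@M.T+g
      lo=min(box[:,2].min(),tip[:,2].min())
      if lo<40: continue
      q,e=ik(g+19*M[:,2],M,np.array(q00))
      if e<4 and q[3]>0: out.append((np.abs(q-q0)[:5].max(),psi,be,off,round(lo),q.round(),M[:,2].round(2)))
 out.sort(key=lambda o:o[0])
 for o in out[:6]:print(*o)
```

```text
7.037988118386053 160 345 60 52 [ 24.  35. -57.  77. -76. 145.] [ 0.17 -0.96 -0.24]
8.9863616961889 140 315 20 89 [ 24.  21. -58.  68. -60. 141.] [ 0.13 -0.83 -0.55]
9.716032854758538 140 315 60 89 [ 17.  22. -57.  75. -59. 142.] [ 0.13 -0.83 -0.55]
13.265145466950337 120 300 60 98 [ 17.  21. -52.  62. -57. 138.] [ 0.01 -0.77 -0.64]
13.652005297549152 140 330 60 67 [ 23.  32. -48.  61. -71. 149.] [-0.04 -0.92 -0.39]
15.915721878159026 80 255 20 106 [ 21.  15. -58.  63. -53.  94.] [ 0.1  -0.72 -0.68]
7.037988118386153 160 345 60 52 [ 24.  35. -57.  77. -76. 145.] [ 0.17 -0.96 -0.24]
8.986361691998496 140 315 20 89 [ 24.  21. -58.  68. -60. 141.] [ 0.13 -0.83 -0.55]
9.71603285475853 140 315 60 89 [ 17.  22. -57.  75. -59. 142.] [ 0.13 -0.83 -0.55]
13.265145466950273 120 300 60 98 [ 17.  21. -52.  62. -57. 138.] [ 0.01 -0.77 -0.64]
13.652005297549074 140 330 60 67 [ 23.  32. -48.  61. -71. 149.] [-0.04 -0.92 -0.39]
15.91572189331113 80 255 20 106 [ 21.  15. -58.  63. -53.  94.] [ 0.1  -0.72 -0.68]
13.265145466943622 120 300 60 98 [ 17.  21. -52.  62. -57. 138.] [ 0.01 -0.77 -0.64]
15.915721886995463 80 255 20 106 [ 21.  15. -58.  63. -53.  94.] [ 0.1  -0.72 -0.68]
18.351988086760777 60 240 60 99 [ 20.  18. -56.  57. -57.  81.] [-0.04 -0.76 -0.65]
18.471960288370177 120 300 20 98 [ 24.  20. -53.  57. -58. 137.] [ 0.01 -0.77 -0.64]
21.918683547573607 40 210 60 84 [ 26.  23. -56.  53. -65.  58.] [-0.09 -0.85 -0.52]
22.157069741706593 100 285 60 108 [ 17.  20. -49.  53. -57. 128.] [-0.07 -0.72 -0.69]
```

Run:
```python
from kin import *
from plant import get_obs
s=get_obs();q0=s['joint_pos'];Rn=E('xyz',s['orientation'])
ct=np.array([0,-np.cos(np.radians(20)),-np.sin(np.radians(20))])
def up(az):
    a,t=np.radians([az,20]);z=np.array([np.cos(t)*np.cos(a),np.cos(t)*np.sin(a),-np.sin(t)]);x=np.array([np.sin(a),-np.cos(a),0]);return np.c_[x,np.cross(z,x),z]
def pose(psi,dn,be):
    M0=up(-85);c=M0@ct;a,d=np.radians([psi,dn]);m=np.array([np.cos(d)*np.cos(a),np.cos(d)*np.sin(a),-np.sin(d)])
    return R.from_rotvec(m*np.radians(be)).as_matrix()@R.align_vectors([m],[c])[0].as_matrix()@M0
def lo(M,g):
    b=np.array([[i*97,j*39,-k] for i in(-1,1) for j in(-1,1) for k in(47,150)]+[[i*65,j*10,19] for i in(-1,1) for j in(-1,1)])@M.T+g;return b[:,2].min()
res=[]
for psi in (0,20,40,60):
  h=np.array([np.cos(np.radians(psi)),np.sin(np.radians(psi)),0])
  for z in(115,130):
   for off in (40,60):
    g=np.array([495,-154,z])-off*h
    for be in range(-90,91,10):
      M=pose(psi,28,be);l=lo(M,g)
      if l<42:continue
      q,e=ik(g+19*M[:,2],M,np.array([20,20,-50,60,-60,50]))
      if e<2: res.append((z,psi,off,be,g.round(),round(l),q.round(),M[:,2].round(2),round(e,1)))
for r in res:print(*r)
print('upright')
for az in (-70,-80,-90):
  for g in ([450,-190,150],[450,-190,130],[470,-190,150]):
    M=up(az);q,e=ik(np.array(g)+19*M[:,2],M,q0);print(az,g,q.round(),round(e,1))
```

```text
115 0 40 40 [ 455. -154.  115.] 49 [ 22.  41. -24.  23. -88.  57.] [-0.61 -0.66 -0.43] 0.0
115 0 40 50 [ 455. -154.  115.] 63 [ 18.  40. -19.  18. -88.  64.] [-0.66 -0.54 -0.52] 0.0
115 0 40 60 [ 455. -154.  115.] 72 [ 14.  39. -15.  13. -89.  72.] [-0.7  -0.4  -0.59] 0.0
115 0 40 70 [ 455. -154.  115.] 81 [ 10.  38. -10.   7. -91.  78.] [-0.73 -0.24 -0.64] 0.0
115 0 40 80 [ 455. -154.  115.] 90 [  5.  39.  -6.   1. -94.  85.] [-0.74 -0.08 -0.67] 0.0
115 0 40 90 [ 455. -154.  115.] 90 [  0.  39.  -1.  -5. -97.  91.] [-0.74  0.08 -0.67] 0.0
115 0 60 40 [ 435. -154.  115.] 49 [ 23.  40. -26.  23. -86.  56.] [-0.61 -0.66 -0.43] 0.0
115 0 60 50 [ 435. -154.  115.] 63 [ 19.  38. -22.  18. -87.  64.] [-0.66 -0.54 -0.52] 0.0
115 0 60 60 [ 435. -154.  115.] 72 [ 15.  37. -18.  12. -88.  71.] [-0.7  -0.4  -0.59] 0.0
115 0 60 70 [ 435. -154.  115.] 81 [ 10.  37. -13.   7. -90.  78.] [-0.73 -0.24 -0.64] 0.0
115 0 60 80 [ 435. -154.  115.] 90 [  5.  37.  -9.   1. -92.  85.] [-0.74 -0.08 -0.67] 0.0
115 0 60 90 [ 435. -154.  115.] 90 [  0.  38.  -4.  -5. -95.  91.] [-0.74  0.08 -0.67] 0.0
130 0 40
[... 3396 characters left out ...]
80 [ 449. -193.  130.] 64 [ 28.  28. -58.  58. -67.  50.] [-0.04 -0.9  -0.43] 1.6
130 40 60 90 [ 449. -193.  130.] 78 [ 26.  26. -52.  49. -66.  64.] [-0.16 -0.84 -0.52] 0.0
upright
-70 [450, -190, 150] [ 29.  27. -58.  61. -71. -79.] 53.3
-70 [450, -190, 130] [ 29.  30. -58.  62. -70. -82.] 54.9
-70 [470, -190, 150] [ 27.  27. -58.  65. -71. -80.] 47.1
-80 [450, -190, 150] [ 30.  28. -58.  59. -72. -83.] 29.8
-80 [450, -190, 130] [ 29.  31. -58.  60. -71. -86.] 31.1
-80 [470, -190, 150] [ 28.  28. -58.  63. -71. -84.] 23.6
-90 [450, -190, 150] [ 30.  29. -58.  57. -72. -86.] 5.7
-90 [450, -190, 130] [ 29.  31. -58.  58. -71. -89.] 6.9
-90 [470, -190, 150] [ 28.  29. -58.  61. -72. -87.] 0.0
```

```bash
cat > plan.py <<'E'
from kin import *
from scipy.spatial.transform import Slerp
from plant import get_obs
ct=np.array([0,-np.cos(np.radians(20)),-np.sin(np.radians(20))])
def up(az,tilt=20):
    a,t=np.radians([az,tilt]);z=np.array([np.cos(t)*np.cos(a),np.cos(t)*np.sin(a),-np.sin(t)]);x=np.array([np.sin(a),-np.cos(a),0]);return np.c_[x,np.cross(z,x),z]
def pose(psi,dn,be):
    M0=up(-85);c=M0@ct;a,d=np.radians([psi,dn]);m=np.array([np.cos(d)*np.cos(a),np.cos(d)*np.sin(a),-np.sin(d)])
    return R.from_rotvec(m*np.radians(be)).as_matrix()@R.align_vectors([m],[c])[0].as_matrix()@M0
def state():
    s=get_obs();M=E('xyz',s['orientation']);return s['joint_pos'],s['tool_pos']*1000-19*M[:,2],M
def rows(g0,M0,g1,M1,n,q):
    """rows relative to g0,M0 start"""
    S=Slerp([0,1],R.from_matrix([M0,M1]));p0=g0+19*M0[:,2]
    for f in np.arange(1,n+1)/n:
        M=S(f).as_matrix();g=g0+(g1-g0)*f;p=g+19*M[:,2];q,e=ik(p,M,q)
        print('[%s]'%','.join('%.1f'%v for v in np.r_[p-p0,R.from_matrix(M@M0.T).as_rotvec(degrees=True)]),'cup',(M@ct).round(2),'q',q.round(),'e',round(e,1))
    return q
E
python3 - <<'E'
from plan import *
q,g,M=state();g1=np.array([490,-158,150.]);U=up(-105)
q=rows(g,M,g1,U,6,q);print()
q=rows(g1,U,np.array([445,-154,125.]),pose(0,28,40),9,q)
E
```

```text
[-12.7,0.4,2.5,-0.0,9.0,-0.4] cup [-0.71 -0.02  0.71] q [  26.   30.  -53.   68.  -68. -132.] e 0.0
[-25.4,0.7,5.1,-0.1,18.1,-0.8] cup [-0.59 -0.01  0.81] q [  27.   30.  -51.   61.  -70. -120.] e 0.0
[-38.2,1.1,8.0,-0.1,27.1,-1.2] cup [-0.46 -0.01  0.89] q [  28.   31.  -48.   55.  -72. -109.] e 0.0
[-50.9,1.5,11.1,-0.1,36.1,-1.6] cup [-0.31 -0.    0.95] q [ 29.  32. -45.  50. -74. -99.] e 0.0
[-63.5,1.9,14.4,-0.2,45.2,-2.0] cup [-0.16 -0.    0.99] q [ 29.  34. -43.  46. -77. -89.] e 0.0
[-76.1,2.3,17.9,-0.2,54.2,-2.4] cup [0. 0. 1.] q [ 30.  35. -41.  43. -80. -80.] e 0.0

[-5.2,0.9,-3.8,6.8,11.7,4.1] cup [ 0.21 -0.11  0.97] q [ 29.  34. -41.  41. -78. -65.] e 0.0
[-10.7,2.0,-7.5,13.5,23.4,8.1] cup [ 0.41 -0.2   0.89] q [ 29.  33. -40.  39. -77. -49.] e 0.0
[-16.4,3.1,-11.0,20.3,35.1,12.2] cup [ 0.59 -0.26  0.76] q [ 28.  32. -38.  36. -77. -33.] e 0.0
[-22.2,4.2,-14.3,27.0,46.8,16.2] cup [ 0.75 -0.29  0.59] q [ 27.  32. -36.  34. -78. -17.] e 0.0
[-28.2,5.2,-17.3,33.8,58.5,20.3] cup [ 0.87 -0.29  0.39] q [ 26.  33. -34.  31. -79.  -1.] e 0.0
[-34.2,6.3,-20.0,40.5,70.2,24.4] cup [ 0.95 -0.26  0.17] q [ 25.  34. -31.  28. -81.  14.] e 0.0
[-40.2,7.2,-22.4,47.3,81.9,28.4] cup [ 0.98 -0.2  -0.06] q [ 24.  36. -29.  26. -83.  29.] e 0.0
[-46.2,8.0,-24.6,54.1,93.6,32.5] cup [ 0.96 -0.11 -0.27] q [ 23.  38. -27.  24. -86.  43.] e 0.0
[-52.0,8.6,-26.6,60.8,105.4,36.5] cup [ 0.88 -0.   -0.47] q [ 22.  40. -25.  23. -88.  57.] e 0.0
```

```bash
python3 -m pendant '[[[-12,0,2,0,8,0],[-25,1,5,0,17,-1],[-38,1,8,0,26,-1],[-51,1,11,0,35,-2],[-64,2,14,0,44,-2],[-76,2,18,0,54,-2.4],[-76,2,18,0,54,-2.4],[-76,2,18,0,54,-2.4]]]'; python3 go.py 490 -158 150 -105 20 0
python3 -m pendant '[[[-5,1,-4,5,9,3],[-9,2,-6,10,18,6],[-13,2.5,-9,16,27,9],[-17,3,-11,21,36,12],[-22,4,-14,26,45,16],[-25,5,-16,30,53,18],[-28,5,-17,34,59,20],[-31,6,-19,37,64,22],[-34,6,-20,40.5,70,24],[-34,6,-20,40.5,70,24]]]'
python3 - <<'E'
from plan import *
q,g,M=state();print(g,M@ct);rows(g,M,np.array([445,-154,125.]),pose(0,28,40),4,q)
E
```

```text
clock: 6.72
tool_pos: [0.4852, -0.1766, 0.1432]
orientation: [-110.2, 0.3, 164.9]
force: [-0.1, -0.2, -1.6]
opening: 0.0647
t 6.72 q [ 30.  35. -41.  43. -80. -80.] op 0.0647 F [-0.1 -0.2 -1.6]
shift [0.1 1.3 0.3] turn [-0.07  0.34  0.06]
grasp now [ 489.8 -159.4  149.8] x [-0.966  0.26  -0.005] z [-0.242 -0.907 -0.344]
clock: 7.98
tool_pos: [0.451, -0.1711, 0.1235]
orientation: [180.0, -59.1, -123.1]
force: [0.4, -0.6, -1.1]
opening: 0.0651
[ 459.9300037  -157.47330851  133.23675593] [ 0.94709836 -0.26878394  0.175385  ]
[-4.5,1.2,-1.8,5.2,8.9,3.2] cup [ 0.97 -0.22  0.  ] q [ 24.  35. -29.  26. -83.  25.] e 0.0
[-8.9,2.4,-3.5,10.4,17.7,6.3] cup [ 0.97 -0.16 -0.16] q [ 23.  37. -28.  25. -84.  36.] e 0.0
[-13.3,3.5,-5.1,15.6,26.6,9.5] cup [ 0.94 -0.09 -0.32] q [ 23.  38. -26.  24. -86.  46.] e 0.0
[-17.7,4.5,-6.6,20.8,35.4,12.7] cup [ 0.88  0.   -0.47] q [ 22.  40. -25.  23. -88.  57.] e 0.0
```

```bash
python3 -m pendant '[[[-2,0.5,-1,2.6,4.5,1.6],[-4.5,1.2,-2,5.2,8.9,3.2],[-6,2,-3,8,13,5],[-9,2.4,-3.5,10.4,17.7,6.3],[-11,3,-4,13,22,8],[-13,3.5,-5,15.6,26.6,9.5],[-17,4.5,-6.6,20.8,35.4,12.7],[-17,4.5,-6.6,20.8,35.4,12.7],[-17,4.5,-6.6,20.8,35.4,12.7],[-17,4.5,-6.6,20.8,35.4,12.7]]]'
python3 - <<'E'
from h import *
from plant import *
import plan
t=snapshot('top');s=snapshot('scene')
a=cv2.resize(t['pixels'][210:330,330:470],None,fx=4,fy=4,interpolation=3);b=cv2.resize(s['pixels'][200:350,180:340],None,fx=3,fy=3,interpolation=3)
k=np.zeros((480,1040,3),np.uint8);k[:480,:560]=a;k[:450,560:]=b;k=cv2.resize(k,(800,369));cv2.imwrite('pics/pour.png',k[...,::-1])
q,g,M=plan.state();print(g,M@plan.ct)
E
```

```text
clock: 9.22
tool_pos: [0.4341, -0.1663, 0.1171]
orientation: [123.1, -38.7, -64.8]
force: [-0.2, 0.8, -1.1]
opening: 0.0649
[ 445.75400883 -153.59228046  125.14563051] [ 0.88290979  0.00095785 -0.46954168]
```

View pics/pour.png

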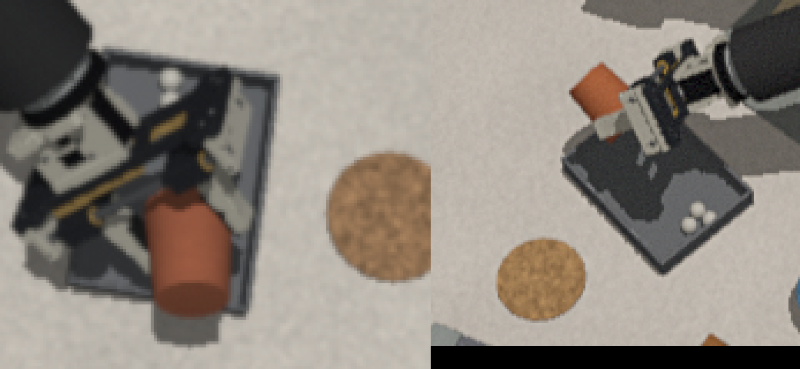

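Three balls lie in the tray's far part, at (698,215) in the right half of the picture, and the cup is tilted with its mouth down. I go back upright and on to the mat.

Run:
```python
from plan import *
q,g,M=state();g1=np.array([485,-165,160.]);U=up(-105)
q=rows(g,M,g1,U,8,q);print()
for az in(-80,-95,-105,-120):
  V=up(az)
  for z in (140,69):
    gg=np.array([474.5,-342,z]);print(az,z,[x.round() if hasattr(x,'round') else x for x in ik(gg+19*V[:,2],V,q)])
```

```text
[5.9,-1.7,3.5,-7.6,-13.2,-4.6] cup [ 0.96 -0.12 -0.25] q [ 23.  37. -27.  24. -85.  41.] e 0.0
[11.9,-3.5,7.2,-15.2,-26.3,-9.1] cup [ 0.98 -0.22 -0.  ] q [ 24.  35. -29.  27. -83.  25.] e 0.0
[17.9,-5.5,11.3,-22.8,-39.5,-13.7] cup [ 0.93 -0.28  0.25] q [ 25.  33. -32.  29. -80.   8.] e 0.0
[24.0,-7.6,15.7,-30.4,-52.7,-18.3] cup [ 0.82 -0.3   0.49] q [ 26.  32. -35.  32. -79.  -9.] e 0.0
[29.9,-9.8,20.5,-38.0,-65.9,-22.9] cup [ 0.66 -0.28  0.7 ] q [ 27.  31. -38.  35. -78. -27.] e 0.0
[35.6,-11.9,25.6,-45.6,-79.0,-27.4] cup [ 0.46 -0.22  0.86] q [ 28.  31. -40.  39. -78. -45.] e 0.0
[41.1,-14.0,30.9,-53.2,-92.2,-32.0] cup [ 0.23 -0.12  0.96] q [ 29.  32. -41.  41. -79. -62.] e 0.0
[46.3,-16.0,36.5,-60.8,-105.4,-36.6] cup [-0.  0.  1.] q [ 29.  34. -42.  43. -80. -80.] e 0.0

-80 140 [array([  0.,  29., -58.,  87., -69., -83.]), np.float64(35.0)]
-80 69 [array([ -1.,  39., -58.,  92., -71., -93.]), np.float64(36.0)]
-95 140 [array([  2.,  30., -58.,  81., -70., -88.]), np.float64(1.0)]
-95 69 [array([  1.,  38., -58.,  86., -70., -97.]), np.float64(2.0)]
-105 140 [array([  6.,  33., -50.,  67., -73., -84.]), np.float64(0.0)]
-105 69 [array([  5.,  41., -51.,  70., -70., -91.]), np.float64(0.0)]
-120 140 [array([  6.,  39., -37.,  50., -79., -78.]), np.float64(0.0)]
-120 69 [array([  6.,  45., -37.,  52., -75., -83.]), np.float64(0.0)]
```

Az -105 works all the way.

```bash
python3 -m pendant '[[[6,-2,4,-6,-10,-3.5],[10,-3,7,-12,-20,-7],[14,-4,10,-17.5,-30,-10.5],[18,-6,13,-23,-40,-14],[22,-7,15,-29,-50,-17],[27,-9,19,-35,-60,-21],[32,-11,23,-40.5,-70,-24],[36,-12,26,-46,-80,-28],[40,-13,30,-52,-90,-31],[44,-15,34,-57,-98,-34]]]'
python3 go.py 474.5 -342 130 -105 20 0
```

```text
clock: 10.58
tool_pos: [0.4782, -0.1812, 0.1513]
orientation: [-115.8, -17.6, 171.4]
force: [-0.3, 0.1, -1.1]
opening: 0.0649
t 10.57 q [ 28.  32. -40.  41. -79. -58.] op 0.0649 F [-0.3  0.1 -1.1]
shift [  -8.3 -178.   -27.8] turn [ -9.19 -16.08  -5.47]
grasp now [ 483.2 -164.7  159.2] x [-0.942  0.142  0.303] z [-0.265 -0.871 -0.414]
```

```bash
python3 -m pendant '[[[0,0,0,-4.6,-8,-2.7],[0,-3,0,-9.2,-16,-5.5],[0,-3,0,-9.2,-16,-5.5],[0,-3,0,-9.2,-16,-5.5]]]'
python3 go.py 474.5 -342 130 -105 20 0
```

```text
clock: 11.08
tool_pos: [0.4782, -0.1841, 0.1508]
orientation: [-110.1, -0.7, 165.1]
force: [0.3, 0.9, -1.7]
opening: 0.0651
t 11.07 q [ 29.  34. -42.  43. -80. -79.] op 0.0651 F [ 0.3  0.9 -1.7]
shift [  -8.3 -175.1  -27.3] turn [-0.28 -0.62 -0.08]
grasp now [ 482.8 -166.9  157.4] x [-0.966  0.257  0.012] z [-0.246 -0.906 -0.344]
```

```bash
python3 -m pendant '[[[-2,-35,0,-0.3,-0.6,0],[-4,-85,0,-0.3,-0.6,0],[-6,-130,-10,-0.3,-0.6,0],[-8,-165,-20,-0.3,-0.6,0],[-8,-175,-35,-0.3,-0.6,0],[-8,-175,-60,-0.3,-0.6,0],[-8,-175,-75,-0.3,-0.6,0],[-8,-175,-79,-0.3,-0.6,0],[-8,-175,-79,-0.3,-0.6,0]]]'
python3 go.py 474.5 -342 68 -105 20 0
```

```text
clock: 12.2
tool_pos: [0.4703, -0.3591, 0.072]
orientation: [-109.9, 0.1, 165.1]
force: [0.7, 0.8, -1.1]
opening: 0.0651
t 12.2 q [  5.  39. -51.  70. -70. -90.] op 0.0651 F [ 0.7  0.8 -1.1]
shift [ -0.5  -0.2 -10.5] turn [ 0.13  0.09 -0.06]
grasp now [ 474.9 -341.8   78.5] x [-0.966  0.258 -0.002] z [-0.242 -0.909 -0.34 ]
```

```bash
python3 -m pendant '[[[0,0,-5,0,0,0],[0,0,-8,0,0,0],[0,0,-10,0,0,0],[0,0,-10.5,0,0,0],[0,0,-10.5,0,0,0]]]'
```

```text
clock: 12.82
tool_pos: [0.47, -0.3593, 0.0613]
orientation: [-109.9, 0.1, 165.0]
force: [-0.7, -0.1, -1.7]
opening: 0.0653
```

```bash
python3 -m pendant '[[[0,0,-1,0,0,0],[0,0,-1,0,0,0]]]'; python3 -m pendant '[[[0,0,-1,0,0,0],[0,0,-1,0,0,0]]]'
```

```text
clock: 13.08
tool_pos: [0.4701, -0.3594, 0.0608]
orientation: [-109.8, 0.2, 165.0]
force: [-0.5, 0.1, 2.6]
opening: 0.0652
clock: 13.32
tool_pos: [0.4701, -0.3596, 0.0608]
orientation: [-109.8, 0.2, 165.0]
force: [-0.9, 0.4, 7.7]
opening: 0.065
```

```bash
python3 -m pendant '[[[0,0,1,0,0,0],[0,0,1,0,0,0],[0,0,1,0,0,0],[0,0,1,0,0,0]]]' -1; python3 -m pendant '[[[5,18,7,0,0,0],[14,54,20,0,0,0],[26,100,38,0,0,0],[32,120,60,0,0,0],[32,130,90,0,0,0]]]'
python3 - <<'E'
from meas import *
from plant import *
t=snapshot('top');pickle.dump(t,open('t1.pkl','wb'))
cv2.imwrite('pics/mat.png',cv2.resize(t['pixels'][180:330,200:500],None,fx=2.6,fy=2.6)[...,::-1])
print('tile',tile(t),blue(t));print(get_obs()['joint_pos'].round())
E
```

```text
clock: 13.82
tool_pos: [0.47, -0.3592, 0.0601]
orientation: [-109.9, 0.1, 165.0]
force: [-0.1, -0.2, -0.3]
opening: 0.0871
clock: 14.45
tool_pos: [0.5028, -0.2276, 0.1504]
orientation: [-109.9, 0.1, 165.1]
force: [0.5, 0.1, -0.8]
opening: 0.0877
tile ((489.3600769042969, 121.08480072021484), (74.50159454345703, 10.195281982421875), 2.4618797302246094) ((489.37542724609375, 121.07086181640625), (74.46482849121094, 10.191353797912598), 2.544316530227661)
[ 23.  34. -42.  49. -79. -79.]
```

View pics/mat.png

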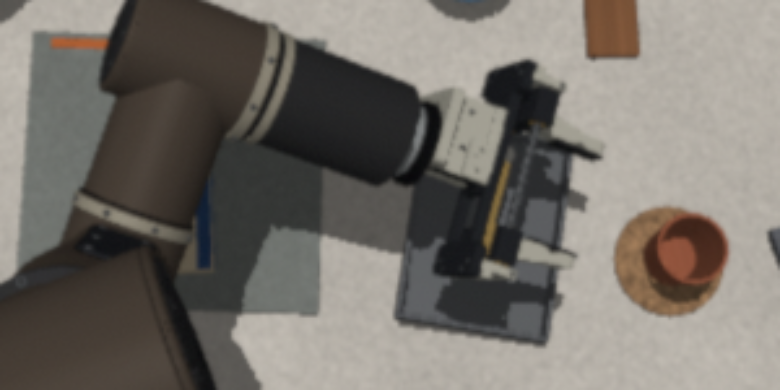

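The beaker stands upright on the mat at about (688,250) and the gripper is clear of it. Next is the tile push, with the fingers shut and the tool pointing down.

```bash
cat > dn.py <<'E'
from plan import *
def down(xaz):
    a=np.radians(xaz);x=np.array([np.cos(a),np.sin(a),0]);z=np.array([0,0,-1.]);return np.c_[x,np.cross(z,x),z]
def todo(x,y,z,xaz):
    s=get_obs();M0=E('xyz',s['orientation']);M=down(xaz);p=np.array([x,y,z],float)
    q,e=ik(p,M,s['joint_pos']);print('t %.2f'%s['clock'],'shift',(p-s['tool_pos']*1000).round(1),'turn',R.from_matrix(M@M0.T).as_rotvec(degrees=True).round(1),'q',q.round(),'e',round(e,1),'F',s['force'].round(1))
E
python3 - <<'E'
from dn import *
for az in(180,0):
    todo(400,130,150,az)
M=down(0)
for az in (180,0):
  q=np.array([30,10,-20,0,-70,-80 if az else 90.])
  for p,d in [((400,130,16),0),((440,110,16),20),((470,100,16),35),((450,230,16),-55),((520,110,16),0)]:
    q,e=ik(np.array(p,float),down(az+d),q);print(az,p,d,q.round(),round(e,1))
E
```

```text
t 14.50 shift [-103.7  357.    -3.7] turn [69.6 -8.8 13.1] q [ 45.  -1. -37.  -0. -54. -45.] e 0.0 F [1.8 1.2 2.9]
t 14.50 shift [-103.7  357.    -3.7] turn [ -12.1  -96.  -137. ] q [  20.    2.  -29.  -25.  -56. -174.] e 74.3 F [1.8 1.2 2.9]
180 (400, 130, 16) 0 [ 45.  12. -46.  -0. -32. -45.] 0.0
180 (440, 110, 16) 20 [ 39.  15. -42.   0. -33. -19.] 0.0
180 (470, 100, 16) 35 [ 35.  17. -39.   0. -35.  -1.] 0.0
180 (450, 230, 16) -55 [  49.   19.  -35.   -1.  -36. -104.] 0.0
180 (520, 110, 16) 0 [ 33.  21. -32.  -0. -38. -33.] 0.0
0 (400, 130, 16) 0 [ 45.  12. -46.   0. -31. 135.] 0.0
0 (440, 110, 16) 20 [ 39.  15. -42.  -0. -33. 161.] 0.0
0 (470, 100, 16) 35 [ 37.  16. -41.   4. -32. 174.] 5.8
0 (450, 230, 16) -55 [ 49.  19. -36.   1. -35.  75.] 0.0
0 (520, 110, 16) 0 [ 33.  21. -32.   0. -37. 147.] 0.0
```

```bash
python3 -m pendant '[[[-10,40,30,7,-1,1],[-25,95,60,17,-2,3],[-40,150,60,27,-3.5,5],[-60,210,60,37,-5,7],[-80,265,60,47,-6,9],[-95,315,50,57,-7,11],[-105,350,20,66,-8,12.5],[-108,357,-3,69.6,-8.8,13.1],[-108,357,-3,69.6,-8.8,13.1],[-108,357,-3,69.6,-8.8,13.1]]]' 1
python3 - <<'E'
from dn import *
from meas import *
from plant import snapshot
todo(395,130,16,180)
s=snapshot('scene');pickle.dump(s,open('s1.pkl','wb'))
cv2.imwrite('pics/sc1.png',cv2.resize(s['pixels'][130:290,250:450],None,fx=4,fy=3.75)[...,::-1])
hsv=cv2.cvtColor(s['pixels'],cv2.COLOR_RGB2HSV)
m=mask(s,(15,40,90),(30,130,255),(320,180,430,260))|mask(s,(103,90,40),(125,255,255),(320,180,430,260))
c=big(cv2.morphologyEx(m,3,np.ones((3,3))));print('tile',rect(s,c,.028));c=big(mask(s,(103,90,40),(125,255,255),(320,180,430,260)));print('blue',rect(s,c,.028))
E
```

```text
clock: 15.75
tool_pos: [0.3946, 0.1276, 0.1479]
orientation: [-179.8, -0.2, -179.9]
force: [0.9, 0.7, 0.2]
opening: 0.0008
t 15.75 shift [   0.4    2.4 -131.9] turn [ 0.2 -0.2 -0.1] q [ 45.  12. -47.  -0. -32. -45.] e 0.0 F [0.9 0.7 0.2]
tile ((499.62567138671875, 157.65872192382812), (105.55448913574219, 109.43498229980469), 3.483992099761963)
blue ((499.0268249511719, 120.81830596923828), (91.86174011230469, 10.948019027709961), 3.3641998767852783)
```

View pics/sc1.png

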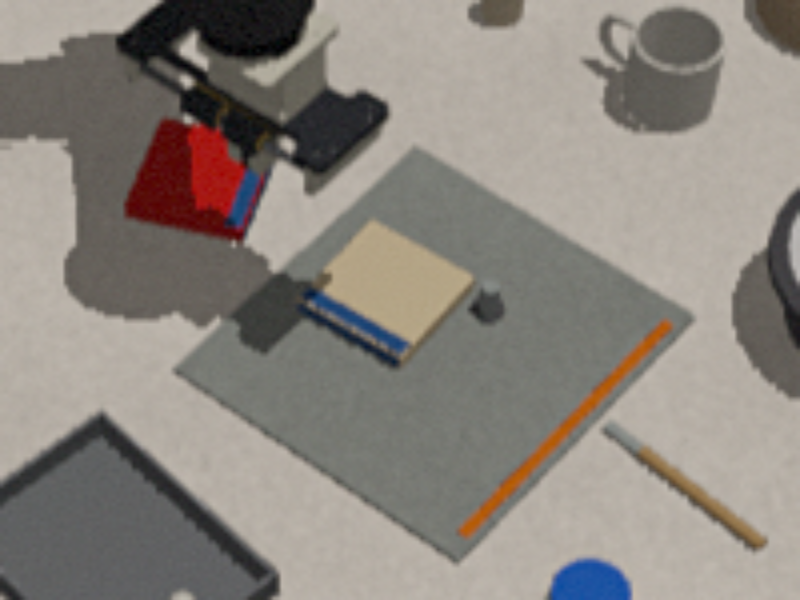

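The scene view leaves the tile, blue edge and post in plain sight: tile at (390,285), post at (488,300) in the crop. I descend and start pushing.

```bash
cat >> meas.py <<'E'
def tpose(c,box,z=.028):
    r=rect(c,big(mask(c,(103,90,40),(125,255,255),box)),z)
    b=np.array(r[0]);P=cv2.boxPoints(r);e=[P[1]-P[0],P[2]-P[1]];l=max(e,key=np.linalg.norm);th=np.degrees(np.arctan2(l[1],l[0]))
    m=mask(c,(15,40,140),(30,130,255),box);w=ray(c,big(m),z)*1000;cc=w.mean(0)
    y=np.array([-np.sin(np.radians(th)),np.cos(np.radians(th))])
    if (cc-b)@y<0: th+=180;y=-y
    th=(th+180)%360-180
    rc=cv2.minAreaRect(w.astype(np.float32))
    return (b+45*y).round(1),round(th,1),'stripe',np.round(r[1],1),'cream',np.round(rc[0],1),np.round(rc[1],1),round(rc[2],1)
BS=(320,170,440,280)
def look():
    from plant import snapshot
    s=snapshot('scene');r=tpose(s,BS);print('TILE',*r);return s,r
def pt(r,x,y):
    t=np.radians(r[1]);return (r[0]+np.array([x*np.cos(t)-y*np.sin(t),x*np.sin(t)+y*np.cos(t)])).round(1)
E
python3 -m pendant '[[[0,2,-60,0,0,0],[0,2,-120,0,0,0],[0,2,-132,0,0,0],[0,2,-132,0,0,0],[0,2,-132,0,0,0]]]'
python3 -m pendant '[[[12,0,0,0,0,0],[20,0,0,0,0,0],[25,0,0,0,0,0],[30,0,0,0,0,0],[35,0,0,0,0,0]]]'
python3 -c "
from meas import *
s,r=look();print(pt(r,-50,-32))"
```

```text
clock: 16.42
tool_pos: [0.3954, 0.131, 0.0171]
orientation: [-180.0, -0.1, -179.9]
force: [0.7, -0.2, 0.9]
opening: 0.0006
clock: 17.05
tool_pos: [0.4292, 0.1296, 0.0152]
orientation: [-179.9, -0.2, -179.9]
force: [-0.0, -0.2, 0.1]
opening: 0.0004
TILE [496.7 165.9] 3.0 stripe [91.9 10.9] cream [520.8 171.5] [50.3 83.3] 3.3
[448.4 131.3]
```

```bash
python3 -m pendant '[[[5,0,0,0,0,0],[8,0,0,0,0,0],[8,0,0,0,0,0]]]';python3 -m pendant '[[[5,0,0,0,0,0],[8,0,0,0,0,0],[8,0,0,0,0,0]]]'
python3 -c "
from meas import *
s,r=look();print(pt(r,-50,-32))"
```

```text
clock: 17.48
tool_pos: [0.437, 0.1296, 0.0151]
orientation: [-179.9, -0.2, -179.9]
force: [-0.7, -1.2, -1.0]
opening: 0.0007
clock: 17.85
tool_pos: [0.4456, 0.13, 0.0153]
orientation: [-179.9, -0.2, -179.9]
force: [-0.2, 0.4, 0.1]
opening: 0.0001
TILE [532.9 172.8] 5.1 stripe [44.9 10.4] cream [536.  173.7] [45.5 91.2] 7.4
[485.9 136.5]
```

```bash
sed -i "s|    return (b+45\*y).round(1)|    x=np.array([y[1],-y[0]]);L=max(r[1]);b=b+(L/2-46)*x\n    return (b+45*y).round(1)|" meas.py
python3 -c "
from meas import *
s,r=look();print(pt(r,-50,-32))
cv2.imwrite('pics/sc2.png',cv2.resize(s['pixels'][150:270,280:440],None,fx=5,fy=5)[...,::-1])"
```

```text
TILE [509.5 170.7] 5.1 stripe [44.9 10.4] cream [535.  173.5] [47.4 91.2] 7.4
[462.5 134.4]
```

View pics/sc2.png

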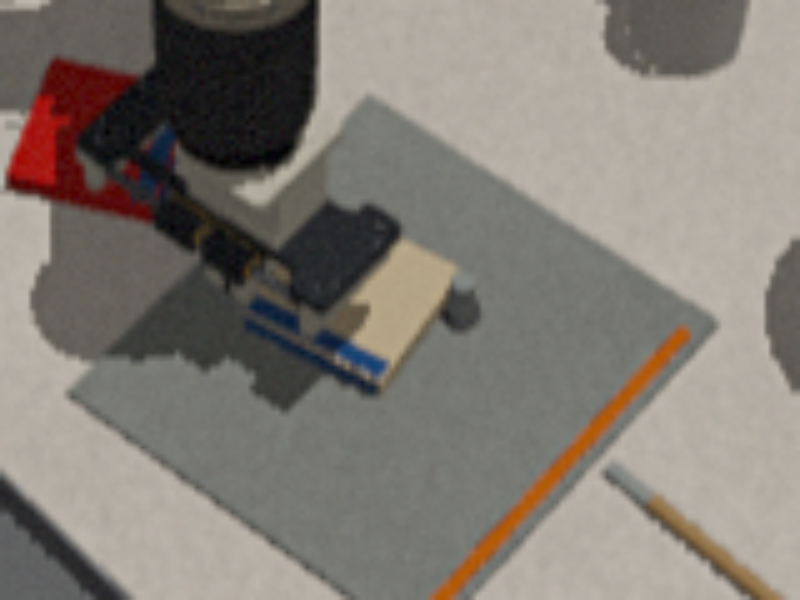

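The tile has met the post, at (462,290) in the crop, and has begun turning. I continue, following the face with the tool.

```bash
python3 -m pendant '[[[5,-2,0,0,0,4],[10,-5,0,0,0,8],[15,-8,0,0,0,12],[20,-11,0,0,0,16],[20,-11,0,0,0,16]]]'
python3 -c "
from meas import *
s,r=look();print(pt(r,-50,-32),pt(r,-64,-32))"
```

```text
clock: 18.58
tool_pos: [0.4615, 0.1159, 0.0145]
orientation: [-179.8, -0.6, -163.9]
force: [-9.1, -6.4, 6.0]
opening: 0.0001
TILE [515.7 167.2] 17.8 stripe [92.6 10.2] cream [544.5 180.8] [35.4 83.6] 17.6
[477.9 121.4] [464.5 117.2]
```

```bash
python3 -m pendant '[[[5,-2,0,0,0,4],[10,-5,0,0,0,8],[15,-8,0,0,0,12],[20,-11,0,0,0,15],[20,-11,0,0,0,15]]]'
python3 -c "
from meas import *
s,r=look();print(pt(r,-50,-32),pt(r,-67,-32))"
```

```text
clock: 19.25
tool_pos: [0.4801, 0.1036, 0.0142]
orientation: [-179.9, -0.8, -149.0]
force: [-10.1, -11.0, 10.4]
opening: 0.0004
TILE [520.2 166.5] 31.2 stripe [92.9  9.9] cream [548.7 188.4] [27.7 83.1] 29.9
[494.  113.2] [479.5 104.4]
```

```bash
python3 -m pendant '[[[5,-2,1,0,0,3],[10,-4,1,0,0,7],[15,-7,1,0,0,11],[19,-10,1,0,0,14],[19,-10,1,0,0,14]]]'
python3 -c "
from meas import *
s,r=look();print(pt(r,-50,-32),pt(r,-67,-32),'A',pt(r,-34,50),pt(r,-34,90))"
```

```text
clock: 19.92
tool_pos: [0.498, 0.0922, 0.0143]
orientation: [180.0, -1.0, -135.0]
force: [-6.5, -17.5, 1.5]
opening: 0.0004
TILE [585.3  94.5] -137.6 stripe [91.9 10. ] cream [796.6 157. ] [  7.7 114.7] 84.1
[600.6 151.8] [613.2 163.3] A [644.1  80.5] [671.1  51. ]
```

```bash
sed -i 's/^BS=.*/BS=(320,170,440,240)/' meas.py
python3 -m pendant '[[[-8,-7,2,0,0,0],[-22,-20,30,0,0,-10],[-30,0,70,0,0,-20],[-40,30,80,0,0,-30],[-40,60,80,0,0,-40],[-40,80,80,0,0,-50]]]'
python3 -c "
from meas import *
from dn import todo
s,r=look();a=pt(r,-34,90);print('A',pt(r,-34,50),a);todo(*a,80,r[1]+90);todo(*a,16,r[1]+90)"
```

```text
clock: 20.72
tool_pos: [0.4646, 0.1798, 0.0973]
orientation: [180.0, -0.1, 174.8]
force: [-0.5, -0.2, 0.1]
opening: 0.0006
TILE [526.7 161.4] 39.7 stripe [91.4 10.9] cream [536.8 176.2] [64.2 81.9] 39.6
A [468.6 178.2] [443.1 208.9]
t 20.77 shift [-22.   27.5 -17.2] turn [ -0.1  -0.  -44.6] q [ 48.  12. -34.  -1. -45. -98.] e 0.0 F [0.3 3.  0.6]
t 20.77 shift [-22.   27.5 -81.2] turn [ -0.1  -0.  -44.6] q [ 48.  18. -37.  -1. -35. -98.] e 0.0 F [0.3 3.  0.6]
```

```bash
python3 -m pendant '[[[-8,10,0,0,0,-10],[-16,20,0,0,0,-20],[-22,27,-10,0,0,-30],[-22,27,-20,0,0,-40],[-22,27,-50,0,0,-44.6],[-22,27,-81,0,0,-44.6],[-22,27,-81,0,0,-44.6]]]'
cat > ph2.py <<'E'
from meas import *
from dn import *
s,r=look();C=pt(r,45,0);P=pt(r,-34,67);Tn=get_obs()['tool_pos'][:2]*1000
print('C',C,'post local',[round(float(v),1) for v in E('z',r[1])[:2,:2].T@(np.array([562,205])-r[0])],'tool local',(E('z',r[1])[:2,:2].T@(Tn-r[0])).round(1))
for d in (0,5,10,15,20,30,40):
    v=E('z',d)[:2,:2]@(P-C)+C;print(d,'shift from tool',(v-Tn).round(1))
todo(*P,16,r[1]+90)
E
python3 ph2.py
```

```text
clock: 21.65
tool_pos: [0.4411, 0.2039, 0.014]
orientation: [-179.7, -0.2, 130.5]
force: [-0.3, 0.0, -0.2]
opening: 0.0004
TILE [526.7 161.4] 39.7 stripe [91.4 10.9] cream [523.4 163.8] [98.2 83.3] 41.8
C [561.3 190.1] post local [55.0, 11.0] tool local [-37.6  87.4]
0 shift from tool [ 15.8 -13.4]
5 shift from tool [ 16.1 -22.4]
10 shift from tool [ 17.1 -31.4]
15 shift from tool [ 19.  -40.3]
20 shift from tool [ 21.6 -48.9]
30 shift from tool [ 29.1 -65.4]
40 shift from tool [ 39.3 -80.3]
t 21.70 shift [ 15.8 -13.4   0.8] turn [-0.  -0.3 -0.9] q [ 45.  18. -36.  -1. -36. -95.] e 0.0 F [0.1 0.3 1.1]
```

```bash
python3 -m pendant '[[[10,-7,2,0,0,0],[16,-14,2,0,0,0],[16,-22,2,0,0,4],[17,-31,2,0,0,9],[19,-40,2,0,0,14],[19,-40,2,0,0,14]]]'; python3 ph2.py
```

```text
clock: 22.45
tool_pos: [0.4617, 0.1642, 0.018]
orientation: [-180.0, -0.2, 144.4]
force: [0.3, -0.5, -0.4]
opening: 0.0004
TILE [531.7 154.1] 54.7 stripe [93. 11.] cream [527.6 155.8] [98.5 84.1] 55.0
C [557.7 190.8] post local [59.1, 4.7] tool local [-32.   63.2]
0 shift from tool [-4.2  0.6]
5 shift from tool [-1.6 -8.1]
10 shift from tool [  1.7 -16.4]
15 shift from tool [  5.8 -24.5]
20 shift from tool [ 10.6 -32.2]
30 shift from tool [ 22.  -46.1]
40 shift from tool [ 35.7 -57.9]
t 22.50 shift [-4.2  0.6 -1.9] turn [-0.1 -0.2  0.4] q [ 43.  17. -38.  -1. -35. -78.] e 0.0 F [-0.2  0.2  0.3]
```

```bash
python3 -m pendant '[[[2,-8,0,0,0,5],[5,-17,0,0,0,10],[9,-25,0,0,0,15],[14,-33,0,0,0,20],[14,-33,0,0,0,20]]]'; python3 ph2.py
```

```text
clock: 23.12
tool_pos: [0.4755, 0.1317, 0.0175]
orientation: [-179.9, -0.2, 164.3]
force: [0.7, 0.1, -0.4]
opening: 0.0003
TILE [544.5 144.7] 74.7 stripe [91.9 10.9] cream [555.5 141.6] [98.8 51.4] 74.7
C [556.4 188.1] post local [62.8, -1.0] tool local [-30.6  63.3]
0 shift from tool [-4.5 -2.3]
5 shift from tool [ 1.  -9.5]
10 shift from tool [  7.  -16.3]
15 shift from tool [ 13.6 -22.4]
20 shift from tool [ 20.7 -28. ]
30 shift from tool [ 36.3 -37.2]
40 shift from tool [ 53.2 -43.6]
t 23.18 shift [-4.5 -2.3 -1.5] turn [ 0.  -0.2  0.4] q [ 38.  17. -38.  -0. -35. -53.] e 0.0 F [-0.8  0.3 -1. ]
```

```bash
python3 -m pendant '[[[3,-5,0,0,0,3],[6,-10,0,0,0,6],[10,-15,0,0,0,9],[13.5,-19,0,0,0,12],[13.5,-19,0,0,0,12]]]'; python3 ph2.py
```

```text
clock: 23.8
tool_pos: [0.4885, 0.1129, 0.0173]
orientation: [-179.9, -0.2, 176.3]
force: [-0.8, -0.3, 0.1]
opening: 0.0003
TILE [553.1 140.8] 87.0 stripe [93. 11.] cream [573.6 137.6] [100.1  34.9] 88.2
C [555.5 185.7] post local [64.6, -5.5] tool local [-31.2  63.1]
0 shift from tool [-4.1 -2.6]
5 shift from tool [ 2.7 -8.5]
10 shift from tool [ 10.1 -13.8]
15 shift from tool [ 17.8 -18.4]
20 shift from tool [ 25.9 -22.3]
30 shift from tool [ 43.1 -28. ]
40 shift from tool [ 60.9 -30.7]
t 23.85 shift [-4.1 -2.6 -1.3] turn [ 0.1 -0.2  0.7] q [ 35.  18. -37.  -0. -36. -38.] e 0.0 F [ 0.6 -0.7 -0.1]
```

```bash
python3 -m pendant '[[[-25,0,5,0,0,0],[-45,-10,50,0,0,0],[-60,-60,100,0,0,0],[-60,-120,150,0,0,0],[-60,-170,150,0,0,0],[-60,-170,150,0,0,0]]]'
python3 - <<'E'
from meas import *
from plant import snapshot
s,r=look();t=snapshot('top');print('TOP',tpose(t,(200,210,335,305)))
for c,box,n in((s,BS,'s'),(t,(200,210,335,305),'t')):
    print(n,'line',rect(c,big(mask(c,(5,140,90),(17,255,255),(350,205,430,280) if n=='s' else (200,185,335,205))),.008))
    b=mask(c,(103,90,40),(125,255,255),box);v,u=np.nonzero(b);w=ray(c,np.c_[u,v],.028)*1000;k=cv2.fitLine(w.astype(np.float32),cv2.DIST_HUBER,0,.01,.01).ravel();print(n,'blue dir',np.degrees(np.arctan2(k[1],k[0])),w.mean(0))
k=cv2.resize(t['pixels'][185:305,200:330],None,fx=4,fy=4,interpolation=3);cv2.imwrite('pics/t2.png',k[...,::-1])
E
```

```text
clock: 24.6
tool_pos: [0.4287, -0.0594, 0.1687]
orientation: [-179.9, -0.0, 176.1]
force: [-0.8, 0.2, -0.2]
opening: 0.0003
TILE [553.2 140.9] 86.9 stripe [93. 11.] cream [548.4 139.3] [100.4  83.4] 87.1
TOP (array([551.7, 140. ]), np.float32(86.6), 'stripe', array([91.7, 11.6]), 'cream', array([547.2, 141.5]), array([98. , 81.8]), 87.1)
s line ((679.317138671875, 155.08917236328125), (259.1595153808594, 9.40856647491455), 89.95135498046875)
s blue dir 88.4982 [599.65079464 136.19408131]
t line ((678.5628662109375, 156.080810546875), (8.6176176071167, 257.55328369140625), 0.08173026144504547)
t blue dir 86.76111 [596.86166785 137.72681434]
```

View pics/t2.png

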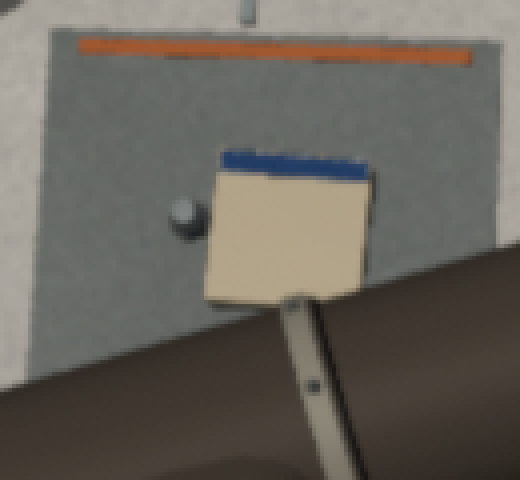

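The picture (9th viewed) shows the tile clear of the post by a few mm, with the blue edge towards the orange line. Both cameras give yaw ≈87°, so it needs a 3° nudge.

```bash
python3 -c "
from dn import *
todo(465,110,80,180);todo(465,110,17,180);todo(493,109.5,17,180)"
python3 -m pendant '[[[5,60,0,0,0,0],[20,115,-20,0,0,2],[36,165,-60,0,0,4],[36,169,-100,0,0,4],[36,169,-150,0,0,4],[36,169,-151,0,0,4],[36,169,-151,0,0,4]]]'
python3 -c "
from dn import *
todo(493,109.5,17,180)"
```

```text
t 24.70 shift [ 36.5 167.9 -87.5] turn [ 0.1 -0.1  3.7] q [ 37.  10. -35.  -0. -44. -37.] e 0.0 F [ 0.1 -0.1 -0.5]
t 24.70 shift [  36.5  167.9 -150.5] turn [ 0.1 -0.1  3.7] q [ 37.  16. -39.  -0. -35. -37.] e 0.0 F [ 0.1 -0.1 -0.5]
t 24.70 shift [  64.5  167.4 -150.5] turn [ 0.1 -0.1  3.7] q [ 35.  19. -35.  -0. -36. -35.] e 0.0 F [ 0.1 -0.1 -0.5]
clock: 25.58
tool_pos: [0.4649, 0.1127, 0.0171]
orientation: [-179.9, -0.2, -179.5]
force: [0.8, -0.9, 0.6]
opening: 0.0004
t 25.57 shift [28.1 -3.2 -0.1] turn [ 0.1 -0.2 -0.5] q [ 35.  19. -35.  -0. -36. -35.] e 0.0 F [ 0.8 -0.9  0.6]
```

```bash
python3 -m pendant '[[[15,-2,0,0,0,0],[22,-2,0,0,0,0],[26,-3,0,0,0,0],[28,-3,0,0,0,0],[28,-3,0,0,0,0]]]'
python3 -m pendant '[[[-25,0,5,0,0,0],[-45,-10,50,0,0,0],[-60,-60,100,0,0,0],[-60,-120,150,0,0,0],[-60,-200,150,0,0,0],[-60,-200,150,0,0,0]]]'
cat > chk.py <<'E'
from meas import *
from plant import snapshot
s,r=look();t=snapshot('top');print('TOP',tpose(t,(200,210,335,305)))
for c,box,n in((s,BS,'s'),(t,(200,210,335,305),'t')):
    b=mask(c,(103,90,40),(125,255,255),box);v,u=np.nonzero(b);w=ray(c,np.c_[u,v],.028)*1000;k=cv2.fitLine(w.astype(np.float32),cv2.DIST_HUBER,0,.01,.01).ravel();print(n,'blue dir',np.degrees(np.arctan2(k[1],k[0])))
E
python3 chk.py
```

```text
clock: 26.2
tool_pos: [0.4925, 0.1085, 0.0163]
orientation: [-179.9, -0.2, -179.5]
force: [0.2, -0.7, 0.6]
opening: 0.0003
clock: 26.95
tool_pos: [0.4326, -0.093, 0.1676]
orientation: [-179.9, -0.0, -179.5]
force: [0.3, 0.1, -0.3]
opening: 0.0006
TILE [555.6 141.6] 88.6 stripe [93.1  9.1] cream [551.2 139. ] [ 82.7 100.5] 0.1
TOP (array([554.6, 138.1]), np.float32(91.7), 'stripe', array([10.6, 90.6]), 'cream', array([551.5, 141.7]), array([80.9, 97.5]), 2.3)
s blue dir 88.440506
t blue dir -89.42276
```

Yaw now averages about 90° over six estimates (88.4 to 92.3), and the tile centre is ≈(555.5,140.5). I fetch the beaker next.

Run:
```python
from plan import *
from meas import cup,big,mask,ray
from plant import snapshot
import cv2
t=snapshot('top');print('cup rim',cup(t,.085,(435,250,490,310)))
# colour overlap check with scene
s=snapshot('scene');m=mask(s,(5,165,40),(13,255,255),(205,270,265,345));c=big(m);print('scene cup bbox',cv2.boundingRect(c))
q0=get_obs()['joint_pos']
for az in(-60,-75,-90,-105,-120):
  V=up(az)
  for g in ([555.5,140.5,130],[555.5,140.5,91]):
    q,e=ik(np.array(g)+19*V[:,2],V,np.array([29,34,-42,43,-80,-79.]));print(az,g[2],q.round(),round(e,1))
q,g,M=state();U=up(-105);print('to staging');rows(g,M,np.array([505,-225,150.]),U,8,q)
```

```text
cup rim (((465.99078369140625, -323.89453125), 52.88504409790039), ((458.5, 280.0), (38.0, 41.0), 90.0))
scene cup bbox (212, 300, 26, 30)
-60 130 [ 57.  36. -47.  60. -74. -83.] 0.0
-60 91 [ 57.  39. -48.  62. -72. -87.] 0.0
-75 130 [ 56.  41. -33.  45. -81. -78.] 0.0
-75 91 [ 56.  44. -34.  46. -79. -80.] 0.0
-90 130 [ 53.  45. -20.  34. -91. -75.] 0.0
-90 91 [ 53.  48. -20.  34. -88. -77.] 0.0
-105 130 [  48.   50.   -7.   25. -100.  -76.] 0.0
-105 91 [ 48.  53.  -7.  25. -98. -77.] 0.0
-120 130 [  43.   54.    5.   16. -110.  -78.] 0.0
-120 91 [  43.   56.    5.   16. -107.  -79.] 0.0
to staging
[8.6,-19.5,-4.2,-8.7,1.1,-1.7] cup [-0.01 -0.88  0.48] q [ 18.   2. -37.  10. -56. -25.] e 0.0
[17.2,-39.0,-7.9,-17.4,2.2,-3.3] cup [-0.03 -0.79  0.61] q [ 20.   5. -40.  18. -57. -35.] e 0.0
[25.7,-58.3,-11.3,-26.1,3.3,-5.0] cup [-0.03 -0.69  0.72] q [ 22.   8. -42.  26. -58. -45.] e 0.0
[34.2,-77.3,-14.2,-34.8,4.4,-6.7] cup [-0.04 -0.57  0.82] q [ 23.  13. -43.  33. -61. -53.] e 0.0
[42.6,-96.2,-16.8,-43.5,5.5,-8.3] cup [-0.04 -0.44  0.9 ] q [ 23.  18. -44.  39. -64. -61.] e 0.0
[51.0,-114.7,-19.1,-52.1,6.6,-10.0] cup [-0.03 -0.3   0.95] q [ 23.  23. -44.  44. -68. -68.] e 0.0
[59.5,-132.8,-21.1,-60.8,7.7,-11.6] cup [-0.02 -0.15  0.99] q [ 22.  29. -44.  48. -73. -74.] e 0.0
[67.9,-150.5,-22.9,-69.5,8.8,-13.3] cup [-0.  0.  1.] q [ 21.  35. -43.  51. -78. -80.] e 0.0
```

```bash
python3 -m pendant '[[[8,-19,5,-8.7,1,-1.7],[17,-39,5,-17.4,2.2,-3.3],[26,-58,0,-26,3.3,-5],[34,-77,-5,-35,4.4,-6.7],[43,-96,-10,-43.5,5.5,-8.3],[51,-115,-15,-52,6.6,-10],[59,-133,-20,-61,7.7,-11.6],[68,-150,-23,-69.5,8.8,-13.3],[68,-150,-23,-69.5,8.8,-13.3],[68,-150,-23,-69.5,8.8,-13.3]]]' -1
python3 - <<'E'
from h import *
from plant import snapshot
t=snapshot('top');s=snapshot('scene')
m=mask(t,(0,165,25),(13,255,255),(440,250,490,310));c=big(cv2.morphologyEx(m,3,np.ones((7,7))));r=cv2.minAreaRect((ray(t,c,.085)*1000).astype(np.float32));print('rim t',r,cv2.boundingRect(c))
W=cloud(s)[290:345,200:250].reshape(-1,3);u=np.array(W);k=u[(u[:,2]>.065)&(u[:,2]<.1)]*1000;print('cup pts s',len(k),k.min(0).round(),k.max(0).round())
W=cloud(t)[240:300,430:490].reshape(-1,3);k=W[(W[:,2]>.07)&(W[:,2]<.1)]*1000;print('cup pts t',len(k),k.min(0).round(),k.max(0).round())
E
python3 go.py 474.9 -342 68 -105 20 0; python3 go.py 501 -244 106 -105 20 0
```

```text
clock: 28.4
tool_pos: [0.5006, -0.2403, 0.1431]
orientation: [-110.2, -0.2, 165.1]
force: [-1.4, -0.0, 0.7]
opening: 0.0873
t 28.5 q [ 21.  35. -43.  51. -78. -79.] op 0.0877 F [ 0.2  0.2 -0.1]
shift [ -30.5 -118.7  -83. ] turn [-0.21  0.06 -0.07]
grasp now [ 505.4 -223.3  151.1] x [-0.966  0.258 -0.   ] z [-0.242 -0.907 -0.346]
t 28.5 q [ 21.  35. -43.  51. -78. -79.] op 0.0877 F [ 0.2  0.2 -0.1]
shift [ -4.4 -20.7 -45. ] turn [-0.21  0.06 -0.07]
grasp now [ 505.4 -223.3  151.1] x [-0.966  0.258 -0.   ] z [-0.242 -0.907 -0.346]Traceback (most recent call last):
  File "<stdin>", line 4, in <module>
  File "h.py", line 15, in big
    cs,_=cv2.findContours(m,cv2.RETR_EXTERNAL,cv2.CHAIN_APPROX_NONE);return max(cs,key=cv2.contourArea)[:,0]
                                                                            ~~~^^^^^^^^^^^^^^^^^^^^^^^^
ValueError: max() iterable argument is empty
```

Run:
```python
from h import *
from plant import snapshot
t=snapshot('top');s=snapshot('scene')
print(cv2.cvtColor(t['pixels'],cv2.COLOR_RGB2HSV)[270:290:6,450:480:5].tolist())
for c,(x0,y0,x1,y1),n in((s,(205,280,250,345),'s'),(t,(430,240,495,310),'t')):
    k=cloud(c)[y0:y1,x0:x1].reshape(-1,3);k=k[(k[:,2]>.07)&(k[:,2]<.1)&(k[:,1]<-.295)]*1000;print(n,len(k),np.percentile(k,2,0).round(),np.percentile(k,98,0).round(),cv2.minEnclosingCircle(k[:,:2].astype(np.float32)))
```

```text
[[[13, 114, 125], [9, 149, 103], [8, 143, 73], [8, 149, 65], [8, 146, 68], [8, 150, 68]], [[9, 149, 65], [8, 148, 145], [8, 148, 145], [8, 147, 142], [8, 150, 75], [8, 148, 76]], [[8, 148, 62], [9, 150, 119], [8, 148, 145], [8, 147, 142], [8, 145, 79], [8, 151, 81]], [[14, 113, 95], [9, 139, 68], [8, 144, 69], [9, 147, 120], [9, 142, 120], [14, 111, 138]]]
s 190 [ 446. -377.   71.] [ 512. -313.   88.] ((478.0462341308594, -344.08599853515625), 36.097320556640625)
t 214 [ 443. -374.   70.] [ 508. -309.   89.] ((475.2873840332031, -341.4687194824219), 34.09897232055664)
```

Depth in both views puts the cup at ≈(476,-342) with rim radius 34 to 36, upright. I approach to grasp it.

```bash
python3 -m pendant '[[[-4,-15,-30,0,0,0],[-4,-21,-45,0,0,0],[-4,-21,-45,0,0,0],[-11,-46,-54,0,0,0],[-18,-72,-64,0,0,0],[-25,-98,-74,0,0,0],[-29,-114,-80,0,0,0],[-30,-119,-83,0,0,0],[-30,-119,-83,0,0,0],[-30,-119,-83,0,0,0]]]'
python3 -m pendant '[[[0,0,0,0,0,0],[0,0,0,0,0,0],[0,0,0,0,0,0],[0,0,0,0,0,0],[0,0,0,0,0,0]]]' 1
python3 go.py 475 -342 68 -105 20 0
```

```text
clock: 29.85
tool_pos: [0.4714, -0.3596, 0.0607]
orientation: [-110.0, -0.1, 165.1]
force: [0.4, 0.2, -0.0]
opening: 0.0875
clock: 30.48
tool_pos: [0.4709, -0.3602, 0.0604]
orientation: [-110.0, -0.1, 165.0]
force: [2.5, -0.1, 1.1]
opening: 0.0654
t 30.48 q [  5.  40. -51.  71. -70. -91.] op 0.0654 F [ 2.5 -0.1  1.1]
shift [-0.5  0.9  1.1] turn [-0.03 -0.1  -0.03]
grasp now [ 475.5 -342.9   66.9] x [-0.966  0.258  0.002] z [-0.243 -0.908 -0.342]
```

```bash
python3 -m pendant '[[[0,0,10,0,0,0],[0,0,30,0,0,0],[0,10,60,0,0,0],[2,40,85,0,0,0],[8,85,95,0,0,0],[15,135,95,0,0,0],[22,185,95,0,0,0],[30,235,95,0,0,0],[38,285,95,0,0,0],[46,335,95,0,0,0]]]'
python3 go.py 555.5 140.5 120 -105 20 0
```

```text
clock: 31.72
tool_pos: [0.516, -0.0233, 0.156]
orientation: [-110.1, -0.2, 165.0]
force: [1.6, -0.7, -1.2]
opening: 0.065
t 31.73 q [ 42.  39. -26.  31. -91. -76.] op 0.065 F [ 1.6 -0.7 -1.2]
shift [ 34.9 146.6 -42.5] turn [-0.17 -0.15  0.01]
grasp now [520.7  -6.1 162.6] x [-0.966  0.259  0.003] z [-0.244 -0.907 -0.344]
```

```bash
python3 -m pendant '[[[8,45,0,0,0,0],[18,90,0,0,0,0],[28,125,-10,0,0,0],[34,142,-25,0,0,0],[35,147,-38,0,0,0],[35,147,-42,0,0,0],[35,147,-42,0,0,0]]]'
python3 go.py 555.5 140.5 91 -105 20 0
python3 - <<'E'
from h import *
from plant import snapshot
s=snapshot('scene');cv2.imwrite('pics/pl.png',cv2.resize(s['pixels'][140:260,300:460],None,fx=5,fy=5)[...,::-1])
E
```

```text
clock: 32.6
tool_pos: [0.551, 0.1208, 0.1136]
orientation: [-110.0, -0.2, 165.0]
force: [-0.3, -0.7, -2.0]
opening: 0.0652
t 32.6 q [ 48.  49.  -8.  25. -99. -76.] op 0.0652 F [-0.3 -0.7 -2. ]
shift [ -0.1   2.4 -29.1] turn [-0.02 -0.18  0.05]
grasp now [555.7 138.1 120.1] x [-0.966  0.26   0.003] z [-0.245 -0.907 -0.342]
```

View pics/pl.png

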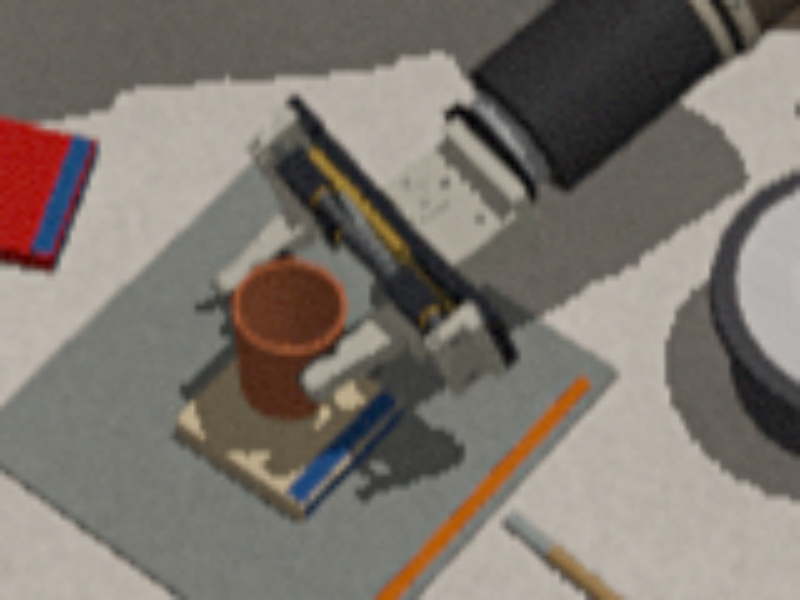

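The empty, upright cup hovers over the tile with the blue edge facing the line. Lowering.

```bash
python3 -m pendant '[[[0,2,-12,0,0,0],[0,2,-22,0,0,0],[0,2,-26,0,0,0],[0,2,-28,0,0,0],[0,2,-28,0,0,0]]]'; python3 -m pendant '[[[0,0,-1,0,0,0],[0,0,-1,0,0,0]]]'; python3 -m pendant '[[[0,0,-1,0,0,0],[0,0,-1,0,0,0]]]'
```

```text
clock: 33.28
tool_pos: [0.5515, 0.1238, 0.0852]
orientation: [-110.0, -0.1, 165.0]
force: [0.1, 0.0, -1.3]
opening: 0.0652
clock: 33.52
tool_pos: [0.5515, 0.1238, 0.0844]
orientation: [-110.0, -0.1, 165.0]
force: [-0.5, 0.2, -1.8]
opening: 0.0651
clock: 33.78
tool_pos: [0.5516, 0.1237, 0.0835]
orientation: [-110.0, -0.1, 165.0]
force: [0.1, -0.1, -0.9]
opening: 0.0652
```

```bash
python3 -m pendant '[[[0,0,-1,0,0,0],[0,0,-1,0,0,0]]]'; python3 -m pendant '[[[0,0,-0.5,0,0,0],[0,0,-0.5,0,0,0]]]'
```

```text
clock: 34.02
tool_pos: [0.5516, 0.1236, 0.0834]
orientation: [-109.9, -0.1, 165.0]
force: [0.1, 0.4, 5.7]
opening: 0.0652
clock: 34.28
tool_pos: [0.5517, 0.1236, 0.0833]
orientation: [-109.9, -0.1, 165.0]
force: [-0.1, 0.9, 6.8]
opening: 0.0653
```

```bash
python3 -m pendant '[[[0,0,1,0,0,0],[0,0,1,0,0,0],[0,0,1,0,0,0],[0,0,1,0,0,0]]]' -1; python3 -m pendant '[[[5,18,7,0,0,0],[14,54,20,0,0,0],[24,90,40,0,0,0],[26,100,90,0,0,0],[20,110,145,0,0,0],[20,110,150,0,0,0]]]'
python3 - <<'E'
from meas import *
from plant import snapshot
s,r=look();t=snapshot('top')
for c,box,n in((s,BS,'s'),(t,(200,210,335,305),'t')):
    b=mask(c,(103,90,40),(125,255,255),box);v,u=np.nonzero(b);w=ray(c,np.c_[u,v],.028)*1000;k=cv2.fitLine(w.astype(np.float32),cv2.DIST_HUBER,0,.01,.01).ravel();print(n,'blue dir',np.degrees(np.arctan2(k[1],k[0])))
    x0,y0,x1,y1=(320,170,420,240) if n=='s' else (225,215,290,290)
    m=mask(c,(0,110,25),(13,255,255),(x0,y0,x1,y1));k=cloud(c)[m>0];k=k[(k[:,2]>.085)&(k[:,2]<.125)]*1000;print(n,'cup',len(k),k[:,2].max(),cv2.minEnclosingCircle(k[:,:2].astype(np.float32)))
a=cv2.resize(s['pixels'][140:300,210:440],None,fx=2.2,fy=2.2,interpolation=3);b=cv2.resize(t['pixels'][180:310,195:425],None,fx=2.2,fy=2.2,interpolation=3)
cv2.imwrite('pics/end.png',np.vstack([a,b])[:600,...,::-1])
W=mask(t,(0,0,110),(180,60,255),(355,230,418,308));n,_,st,ce=cv2.connectedComponentsWithStats(W);print([ (ray(t,[ce[i]],.015)*1000).round().tolist()+[int(st[i,4])] for i in range(1,n)])
E
```

```text
clock: 34.78
tool_pos: [0.5515, 0.1237, 0.0826]
orientation: [-110.0, -0.1, 165.0]
force: [0.5, 0.5, -0.2]
opening: 0.0874
clock: 35.52
tool_pos: [0.5721, 0.2353, 0.2366]
orientation: [-110.4, 0.1, 165.1]
force: [0.1, -0.6, -0.4]
opening: 0.0877
TILE [555.6 142.4] 88.6 stripe [94.   9.1] cream [551.2 139. ] [ 82.7 100.5] 0.1
s blue dir 88.86469
s cup 222 114.65747403550397 ((558.8406372070312, 139.7539520263672), 37.863346099853516)
t blue dir 89.200516
t cup 205 113.185486577831 ((555.1107788085938, 141.09690856933594), 33.330902099609375)
[[[555.0, -80.0], 172], [[597.0, -215.0], 55], [[574.0, -154.0], 68], [[576.0, -176.0], 32], [[441.0, -232.0], 162], [[397.0, -93.0], 32]]
```

View pics/end.png

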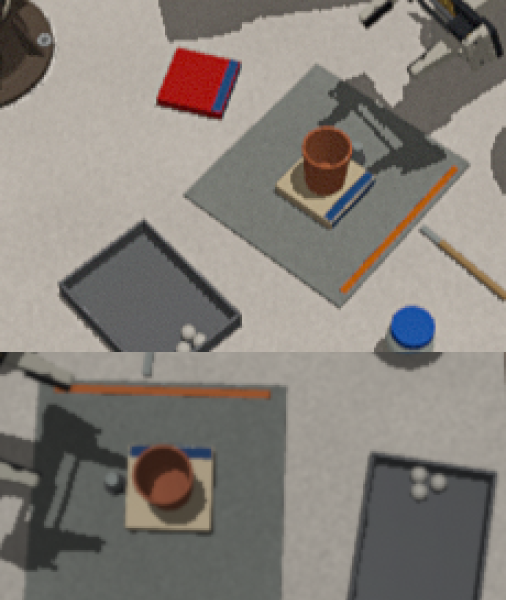

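The final picture shows the empty beaker upright in the middle of the tile, the blue edge facing the orange line, and three balls in the tray at (430,482). The arm is clear, so I hand in.

```bash
python3 -c "
from plant import *
close_job()"
```

```text
the job is handed in; nothing more can be done
```

I did the job in the order asked and handed it in at about 35.6 s, well under the 72 s limit.

- **Balls and beaker:** All three balls went into the tray, and I released the empty beaker upright on the mat. After the tile was turned, I stood it in the middle of the tile and let go.
- **Tile:** I pushed it against the post to about 40°, then on round by the opposite face. A last 3° nudge followed when the cameras read 87°.

**Last checks:**
- **Tile angle:** 88.6–89.2° in the last look. Over all estimates since the nudge it was 88.4–92.3° against a target of 90°.
- **Beaker position:** upright, with its axis within about 4 mm of the tile's centre.
- **Surroundings:** the balls are in the tray, and the arm is clear of everything. The red tile, jar and trimming tool are in view and look untouched; I did not re-check the other things.

**Disagreements:** The two cameras differ by up to about 4 mm on the beaker's position. The tile ended a few millimetres short of touching the post. During the pour, my first tilt direction ran close to the last joint's limit, so I swung the beaker back upright and poured the other way.

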